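# Set up the bench tablet on its folding stand

### The job

The tablet is needed at the bench: first take the white timer off the folded stand and set it flat in the blue tray, then lift the stand's blue back by its orange tab until it snaps fully open and let go of it. Then take the tablet out of its charging dock and set it upright on the stand, centred, lower edge behind the two black foot stops, leaning against the open back with its screen to the front. Set the things down rather than dropping them, and leave everything else standing where it is.

Things in the scene. Friction and masses are not known exactly. Their poses are not given: they have to be found in the camera images.
- stand: Aluminium base of the folding tablet stand, fixed: 145 (x) x 150 (y) mm, top 20 mm above the bench. Origin at the centre of its underside, z up; front = own -x (roughly away from the robot). Two black foot stops, 24 mm wide, centred at y = +/-54 mm, 16 mm high, rear faces at x = -17.5 mm: the tablet's lower edge stands on the base behind them.
- stand_seat (a point): Fixed point on the stand, axes of stand, at x = -1.5, y = 0, z = 22 mm in that frame: where the middle of the tablet's lower edge (tablet_foot) comes to rest when it stands there with its face flat against the open back, leaning 25 degrees towards the base's +x.
- stand_hinge (a point): Middle of the hinge line of the stand's blue back, axes of stand; the line runs along y, at x = +12.5 mm of the base, 30 mm above the bench. The back is a plate 70 mm wide (y), 8 mm thick, reaching from 8 to 85 mm from this line.
- stand_back (a joint): Angle (rad) of the stand's back. 0 = folded flat forward over the base; grows as its free edge is lifted up and over towards the base's +x; 2.007 = open at its stop, leaning back 25 degrees. Over-centre spring: pulls towards folded below about 1.2, snaps open by itself above; about 3 N at the tab lifts it off the folded stop.
- stand_tab (a point): Point on the centre line of the orange pull tab, 112 mm from the hinge line; moves with the back. Tab: 14 mm wide (y), 10 mm thick, 85 to 130 mm from the hinge line, in the middle of the free edge. Folded, it juts level beyond the base's front, 30 mm above the bench, nothing under it. Axes: x towards the hinge, y along the hinge, z up when folded.
- timer_centre (a point): Centre of the small white timer, 54 (own x) x 42 (own y) x 16 (z) mm, 50 to 100 g, z up. At the start it lies loose and flat on the folded back, whose upper face is then 34 mm above the bench.
- tray: Blue open tray, 150 (own x) x 100 (own y) mm, 35 mm high, walls and floor 4 to 5 mm thick, fixed to the bench. Origin at the centre of its underside.
- dock: White charging dock, fixed, where the tablet starts. Base and foot stops shaped and placed as the stand's, same frame (front = own -x). Its fixed back plate, 90 mm wide, leans 25 degrees towards own +x and stands behind the lower 110 mm of the tablet. The tablet stands in it just as it shall stand on the open stand.
- tablet_centre (a point): Centre of the tablet in its yellow case: 132 wide (own y) x 200 tall (own z) x 11 thick (own x) mm, 280 to 460 g. Own z runs from the lower to the upper edge; the screen faces own -x. At the start it leans in the dock, own z 25 degrees from vertical.
- tablet_foot (a point): Middle of the tablet's lower edge, 100 mm below tablet_centre along the tablet's z; same axes.
- reagent_bottle: Bystander, loose: upright white bottle with blue cap, 60 mm across, 150 mm tall, beside the stand. Origin at the centre of its underside.
- tube_rack: Bystander, loose: small orange tube rack, 80 x 40 mm, 55 mm tall, on the other side of the stand. Origin at the centre of its underside.
- amber_bottle: Bystander, loose: upright amber bottle with black cap, 60 mm across, 130 mm tall, beside the dock. Origin at the centre of its underside.
- beaker: Bystander, loose: open glass beaker, 66 mm across, 85 mm tall, on the other side of the dock. Origin at the centre of its underside.
- white_jar: Bystander, loose: white jar with red cap, 76 mm across, 85 mm tall, beyond the tray. Origin at the centre of its underside.
- tip_box: Bystander, loose: blue pipette-tip box with clear lid, 70 x 110 mm, 62 mm tall, beyond the tray. Origin at the centre of its underside.
- slide_box: Bystander, loose: flat green box with white lid, 52 x 82 mm, 32 mm tall, beyond the tray. Origin at the centre of its underside.

How it is judged:
By the outcome, as a careful person would: the job done as asked, in the order asked, and still so for the second after the job is handed in, with the robot touching nothing.
It also fails if it takes over 72 s, if anything falls off the work surface, if the arm or the gripper's body presses on something with over 40 N, if the wrist force passes 120 N, or if a joint passes its speed limit or range.

### The arm

A 6-joint arm with a two-finger parallel gripper is mounted at the origin on the work surface. World frame = base frame: x ahead of the robot, y to its left, z up, the work surface at z = 0. Lengths are in m, angles in rad, forces in N, time in s.
With the tool pointing down it reaches from about 0.4 to 0.925 m from the base axis. Payload 3.4 kg.
Tool frame: the origin (TCP) lies between the finger pads; the fingertips stand 17 mm ahead of it and the grasp point (between the pads) lies 2 mm behind it; z points along the fingers, y is the direction in which the jaws open and shut (so a half turn about z gives the same grasp; the last joint's range is limited). The gripper opens to 85 mm and grips with 20 to 120 N. Pads are 22 mm wide; open, the fingers measure 114 mm over their backs; the gripper's body (76 mm by 85 mm) begins 54 mm behind the grasp point. The pads swing forward as they close: fully open they stand 13 mm farther back than shut.
Start: joints at [1.196, 0.307, 1.506, -0, 1.328, -0.073], TCP at [0.17, 0.549, 0.248] pointing down, gripper open.
Joint ranges: [-3.12, 3.12], [-1.05, 2.28], [0.14, 2.33], [-1.42, 4.57], [0.1, 2.73], [-2.68, 2.68]. Speed limits (rad/s): [2.57, 2.57, 3.14, 3.14, 3.14, 3.14].

### API

Orientations are given as a unit quaternion [w, x, y, z].
In Python, from workcell import r gives the robot as it stands. The module is installed in compiled form; this text tells all that it offers.
- The arm moves only by the tool step_arm, never from a script. Its argument "plan" is a list that holds one entry, the list of rows, each a list of 7 numbers: the shift along the tool's x, y, z in m, then the turn, a rotation vector about the tool's x, y, z in degrees, then the opening, from 0 (shut) to 1 (fully open). A call has 1 to 12 rows; each row shifts and turns the pose as measured when the row begins, along the tool's axes as they then stand; what a row does not reach is not made up. A row lasts 1/10 s, in which the tool goes at most 50 mm and 8.59 degrees, less where a joint would pass 70% of its speed; a pose out of reach is approached as far as the arm can. A call with a gripper value outside its range is refused whole. The fingers move at their own pace and stop on an object; "force" is the grip in N (left out, the last holds). Time passes only in rows, so rows that do not move let the fingers close. It gives the time, the measured TCP pose, the force and the opening at its end, in the units of the state.
- r.read_state(): the state, without advancing time (a new reading comes with each control period).
- r.grab_frame(name): name is "scene" or "top" or "wrist"; returns a dict with "color" (384x512x3 uint8, blue, green, red), "range_z" (384x512 float32, m along the optical axis (not along the pixel's ray), 0 where there is no reading), "intrinsics" (3x3 intrinsics, pixels), "extrinsics" (4x4, takes a point from camera to world coordinates); the wrist camera has in their place "tool_from_camera" (4x4, takes a point from camera to tool coordinates, whose origin is the TCP and whose axes are the flange's). Camera axes: x right, y down, z forward; pixel columns grow to the right and rows downward; lengths in m; the calibration is good to about 2 mm. A picture is of the moment at which its call begins: read the wrist's pose just before it.
- r.sign_off(): hands the job in, once; it reports no verdict.
Trained networks look in a picture, given as the dict that the camera call returned (one of the last four; its "shot" number tells which), for a name from the list of things; names that differ only in an ending like _2 or _b are one class to them, and where a whole thing is asked for, a point or a joint stands for the part that bears it (a point fixed in the world has none). Each returns a list of dicts, best first, with "confidence" (0 to 1); they miss things now and then, are a little off and sometimes report something else, mostly with a low value. They report only what shows in the picture. A call takes as long as a camera call.
- r.recognise(picture, label): "centre" ([column, row] in pixels, amid what is visible of it).
- r.masks_of(picture, label): "region" (384x512 bool, what is visible of it) and "centre" ([column, row] in pixels, amid what is visible of it).
- r.mark_of(picture, label): "centre" ([column, row] in pixels: a listed point, or the origin of a listed thing).
The state is a dict: "time_s": time; "joint_positions": joint angles; "joint_velocities": joint speeds; "tau": joint torques, N m; "position": TCP position; "tool_rot": TCP orientation; "ft_force": force on the tool from outside, world axes, zero at the start; "wrist_torque": the same for the moment, N m; "opening": opening from 0.0 (shut) to 1.0 (fully open).
Only numpy, scipy, OpenCV 4.12 (cv2) and the standard library are available. Lean on these libraries where they do the work, as an engineer would, in place of code of your own. Each camera call takes 0.05 s, during which the arm holds its last target.

## Working session

There is one attempt and no reset: what is moved stays moved. The work goes in short steps, Python scripts to look and compute and a tool call to move; the robot and the scene stay as the last step left them, time stands still between calls to the robot, and variables do not carry over. Pictures are saved under pics/ and viewed, and the job is handed in when it is done.

Besides the shell and the picture viewer there is one more tool, called in YAML: its name, and indented under it one key for each argument. step_arm: Moves the arm, as the interface text tells. Its arguments: {"type":"object","properties":{"plan":{"type":"array","items":{"type":"array","items":{"type":"array","items":{"type":"number"}}}},"force":{"type":"number"}},"required":["plan"]}

```bash
mkdir -p pics
cat > h.py <<'E'
import numpy as np,cv2
from scipy.spatial.transform import Rotation as R
from workcell import r
def tcp():
    s=r.read_state(); q=s["tool_rot"]; return np.array(s["position"]),R.from_quat([q[1],q[2],q[3],q[0]]),s
def pt(f,px,z=None,T=None,win=2):
    K=np.array(f["intrinsics"]); T=np.array(f["extrinsics"]) if T is None else T
    c,rw=px; d=f["range_z"]; 
    ray=np.linalg.inv(K)@[c,rw,1.]
    if z is None:
        p=d[max(0,int(rw)-win):int(rw)+win+1,max(0,int(c)-win):int(c)+win+1]; p=p[p>0]
        return (T@np.r_[ray*np.median(p),1])[:3]
    o=T[:3,3]; v=T[:3,:3]@ray; return o+v*(z-o[2])/v[2]
def cloud(f,mask,T=None):
    K=np.array(f["intrinsics"]); T=np.array(f["extrinsics"]) if T is None else T
    v,u=np.nonzero(mask&(f["range_z"]>0)); z=f["range_z"][v,u]
    P=np.c_[(u-K[0,2])/K[0,0]*z,(v-K[1,2])/K[1,1]*z,z]
    return P@T[:3,:3].T+T[:3,3]
def wristT(f,p,Ro):
    M=np.eye(4);M[:3,:3]=Ro.as_matrix();M[:3,3]=p
    return M@np.array(f["tool_from_camera"])
E
python3 - <<'E'
from h import *
for n in("scene","top"):
    f=r.grab_frame(n); cv2.imwrite(f"pics/{n}0.png",f["color"]); np.set_printoptions(precision=3,suppress=True)
    print(n,np.array(f["extrinsics"]).tolist())
    for l in["stand","stand_seat","stand_hinge","stand_tab","timer_centre","tray","dock","tablet_centre","tablet_foot","reagent_bottle","tube_rack","amber_bottle","beaker","white_jar","tip_box","slide_box"]:
        m=r.mark_of(f,l)
        print(l,[(np.round(a["centre"]),round(a["confidence"],2),pt(f,a["centre"])) for a in m[:2]])
print(r.read_state())
E
```

```text
scene [[0.7014421100501297, 0.5498387926326005, -0.45349340498484203, 1.0501401538289483], [0.7125771501329689, -0.5540421909729184, 0.43043124390581206, -0.4741656655945613], [-0.014586684229050883, -0.6250716380849899, -0.7804310833795317, 0.9337573835691402], [0.0, 0.0, 0.0, 1.0]]
stand []
stand_seat [(array([204., 216.]), 0.75, array([ 0.487, -0.167,  0.043])), (array([174., 238.]), 0.64, array([ 0.49 , -0.279,  0.05 ]))]
stand_hinge [(array([171., 236.]), 0.62, array([ 0.468, -0.278,  0.033]))]
stand_tab [(array([199., 257.]), 0.97, array([ 0.579, -0.263,  0.033]))]
timer_centre []
tray [(array([252., 201.]), 0.9, array([ 0.526, -0.003,  0.003])), (array([299., 127.]), 0.46, array([0.481, 0.266, 0.122]))]
dock [(array([303., 159.]), 0.92, array([0.531, 0.241, 0.022]))]
tablet_centre [(array([300., 124.]), 0.84, array([0.478, 0.273, 0.132]))]
tablet_foot [(array([303., 155.]), 0.93, array([0.521, 0.255, 0.025])), (array([300., 123.]), 0.53, array([0.477, 0.276, 0.132]))]
reagent_bottle [(array([144., 271.]), 0.85, array([ 0.514, -0.398,  0.042])), (array([183., 242.]), 0.57, arra
[... 2129 characters left out ...]
ay([260., 156.]), 0.68, array([0.688, 0.004, 0.062])), (array([155., 226.]), 0.36, array([0.489, 0.281, 0.104]))]
slide_box [(array([212., 166.]), 0.89, array([0.666, 0.144, 0.032])), (array([172., 221.]), 0.4, array([0.505, 0.249, 0.049]))]
{'time_s': 1.7, 'joint_positions': array([ 1.197,  0.307,  1.506, -0.   ,  1.328, -0.073]), 'joint_velocities': array([ 0.   , -0.   , -0.002,  0.001, -0.001, -0.001]), 'tau': array([ -0.002, -45.746, -25.231,  -0.001,   0.001,   0.   ]), 'position': array([0.17 , 0.549, 0.248]), 'tool_rot': array([ 0.   ,  0.15 ,  0.989, -0.   ]), 'ft_force': array([-0.24 ,  0.021,  0.365]), 'wrist_torque': array([ 0.012, -0.008, -0.026]), 'opening': 0.9977306313410805}
```

View images.

View pics/top0.png

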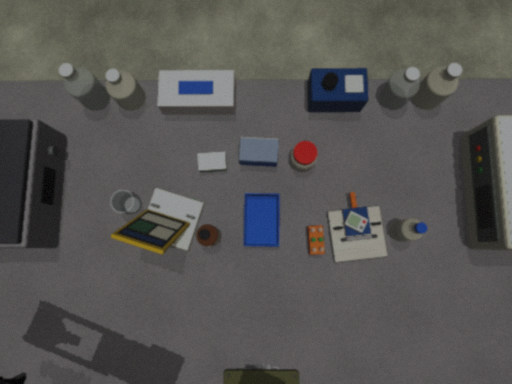

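View pics/scene0.png

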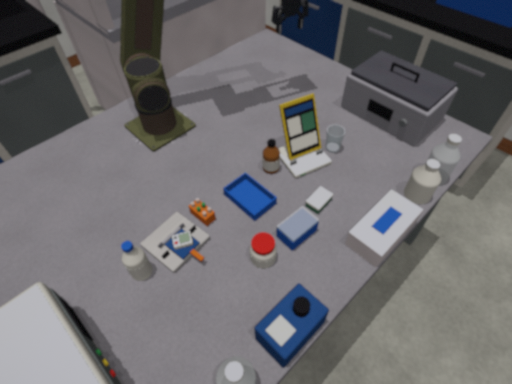

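Run:
```python
from h import *
np.set_printoptions(precision=4,suppress=True)
f=r.grab_frame("top"); print(np.array(f["intrinsics"]))
def rect(P):
    (c,s,a)=cv2.minAreaRect((P[:,:2]*1000).astype(np.float32)); return np.round(c,1),np.round(s,1),round(a,1)
X=cloud(f,np.ones((384,512),bool)).reshape(-1,3)
def sel(c,h,zl,zh): return X[(abs(X[:,0]-c[0])<h[0])&(abs(X[:,1]-c[1])<h[1])&(X[:,2]>zl)&(X[:,2]<zh)]
P=sel((.475,-.262),(.09,.095),.012,.04); print("stand",len(P),rect(P))
P=sel((.5,-.262),(.04,.04),.044,.06); print("timer",len(P),rect(P),np.median(P[:,2]))
P=sel((.51,0),(.1,.08),.026,.05); print("tray",len(P),rect(P),P[:,2].max())
m=r.masks_of(f,"tablet_centre")[0]["region"]; P=cloud(f,m); P=P[P[:,2]>.025]
# plane fit
for i in range(3):
    c=P.mean(0);u,s,vt=np.linalg.svd(P-c);n=vt[2]; d=(P-c)@n; P=P[abs(d)<.005]
if n[2]<0:n=-n
yaw=np.arctan2(n[1],n[0]); print("tablet normal",n,np.degrees(yaw),np.degrees(np.arcsin(n[2])),len(P),c)
y=np.array([-np.sin(yaw),np.cos(yaw),0]);z=np.cross(n,y); 
if z[2]<0:z=-z
A=np.c_[(P-c)@y,(P-c)@z]; print(np.percentile(A,[0.5,99.5],axis=0)); print(cv2.minAreaRect((A*1000).astype(np.float32)))
P=sel((.53,.21),(.12,.1),.012,.026);print("dock",len(P),rect(P))
```

```text
[[363.3709   0.     255.8847]
 [  0.     363.3709 195.7123]
 [  0.       0.       1.    ]]
stand 2483 (array([ 481.8, -252.9]), array([164.4, 183.8]), 6.5)
timer 295 (array([ 505.3, -260.3]), array([54.3, 41.7]), 62.6) 0.050521175725457335
tray 244 (array([512.1,   2.6]), array([ 98.5, 150.1]), 89.6) 0.03896814198742993
tablet normal [ 0.8622 -0.2718  0.4275] -17.493966348171046 25.30644182690892 1826 [0.4761 0.28   0.1324]
[[-0.0631 -0.1116]
 [ 0.0658  0.0834]]
((2.2658538818359375, -15.449813842773438), (131.8805389404297, 199.89273071289062), 0.16086629033088684)
dock 1380 (array([521.8, 221. ]), array([223.2, 140.1]), 26.5)
```

step_arm:
  plan:
    - [[-0.03,0,-0.035,0,0,4,1],[-0.035,-0.002,-0.035,0,0,4.5,1],[-0.05,-0.002,-0.01,0,0,5,1],[-0.05,-0.002,0,0,0,5,1],[-0.05,-0.002,0,0,0,5,1],[-0.05,-0.002,0,0,0,5,1],[-0.05,-0.002,0,0,0,5,1],[-0.05,-0.002,0,0,0,5,1],[-0.05,-0.002,0,0,0,5,1],[-0.05,-0.002,0,0,0,5,1],[-0.05,-0.002,0,0,0,5,1],[-0.05,-0.002,0,0,0,5,1]]

```text
time_s: 3.0
position: [0.5376, 0.1527, 0.3304]
tool_rot: [0.001, 0.625, 0.781, 0.003]
ft_force: [0.2, 0.1, 0.8]
opening: 0.998
```

step_arm:
  plan:
    - [[-0.05,0,0,0,0,5,1],[-0.05,0,0,0,0,5,1],[-0.05,0,0,0,0,5,1],[-0.05,0,0,0,0,5,1],[-0.05,0,0,0,0,5,1],[-0.05,0,0,0,0,5,1],[-0.05,0,0,0,0,5,1],[-0.05,0,0,0,0,5,1],[0,0,0,0,0,0,1]]

```text
time_s: 3.9
position: [0.5005, -0.2431, 0.328]
tool_rot: [0.002, 0.864, 0.503, 0.004]
ft_force: [-0.3, 0.5, 0.1]
opening: 1.002
```

Run:
```python
from h import *
np.set_printoptions(precision=4,suppress=True)
p,Ro,s=tcp(); f=r.grab_frame("wrist"); T=wristT(f,p,Ro); np.savez("w1.npz",c=f["color"],d=f["range_z"],K=f["intrinsics"],T=T)
cv2.imwrite("pics/w1.png",f["color"]); print(p,Ro.as_matrix(),s["joint_positions"]); print(f["tool_from_camera"])
for l in["stand","stand_seat","stand_hinge","stand_tab","timer_centre"]:
    print(l,[(np.round(a["centre"]),round(a["confidence"],2),pt(f,a["centre"],T=T)) for a in r.mark_of(f,l)[:2]])
```

```text
[ 0.5005 -0.2431  0.328 ] [[ 0.4933  0.8698  0.0092]
 [ 0.8699 -0.4933  0.0001]
 [ 0.0047  0.008  -1.    ]] [-0.531   0.2257  1.4202  0.0048  1.4879 -0.0155]
[[ 0.0009 -0.9458 -0.3249  0.0843]
 [ 1.      0.0006  0.0012 -0.0006]
 [-0.0009 -0.3249  0.9458 -0.1246]
 [ 0.      0.      0.      1.    ]]
stand [(array([249., 171.]), 0.63, array([ 0.4777, -0.2655,  0.0333]))]
stand_seat [(array([252., 173.]), 0.58, array([ 0.4826, -0.2665,  0.0474]))]
stand_hinge [(array([241., 180.]), 0.67, array([ 0.4608, -0.2718,  0.0328]))]
stand_tab [(array([304., 133.]), 0.8, array([ 0.5723, -0.2561,  0.0334]))]
timer_centre [(array([265., 164.]), 0.96, array([ 0.505, -0.264,  0.05 ]))]
```

View pics/w1.png

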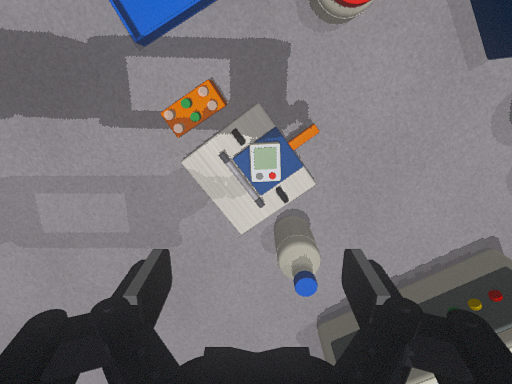

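Run:
```python
from h import *
np.set_printoptions(precision=4,suppress=True)
w=np.load("w1.npz"); f=dict(color=w["c"],range_z=w["d"],intrinsics=w["K"]); T=w["T"]
M=np.zeros((384,512),bool);M[90:250,150:330]=1
X=cloud(f,M,T)
def rect(P): (c,s,a)=cv2.minAreaRect((P[:,:2]*1000).astype(np.float32)); return np.round(c,1),np.round(s,1),round(a,1)
def sel(c,h,zl,zh): return X[(abs(X[:,0]-c[0])<h[0])&(abs(X[:,1]-c[1])<h[1])&(X[:,2]>zl)&(X[:,2]<zh)]
b=sel((.475,-.262),(.1,.092),.015,.026);print(len(b),rect(b),np.median(b[:,2]))
t=sel((.5,-.262),(.04,.04),.044,.06); print("timer",rect(t),np.median(t[:,2]))
hsv=cv2.cvtColor(w["c"],cv2.COLOR_BGR2HSV)
o=cloud(f,M&(hsv[...,0]<20)&(hsv[...,1]>180)&(hsv[...,2]>80),T); o=o[o[:,0]>.53]; print("tab",len(o),rect(o),o[:,2].mean(),o.mean(0))
bl=cloud(f,M&(abs(hsv[...,0].astype(int)-112)<12)&(hsv[...,1]>150),T); bl=bl[(bl[:,2]>.028)&(bl[:,2]<.042)&(bl[:,0]>.45)&(abs(bl[:,1]+.262)<.06)]; print("back",rect(bl))
```

```text
6090 (array([ 472.6, -258.6]), array([145.3, 176.3]), 6.7) 0.019003377982658665
timer (array([ 505.6, -262.9]), array([54.2, 41.5]), 61.7) 0.04934299773693218
tab 298 (array([ 568.4, -260.2]), array([43.3, 13. ]), 7.3) 0.033852602898345255 [ 0.5686 -0.2599  0.0339]
back (array([ 508.3, -267.5]), array([74.2, 66.2]), 6.9)
```

```bash
cat >> h.py <<'E'
def delta(P,M):
    """P target xyz, M target 3x3 (cols tool axes in world). prints total shift in tool axes (start), rotvec deg tool"""
    p,Ro,s=tcp()
    d=Ro.inv().apply(np.array(P)-p); w=(Ro.inv()*R.from_matrix(M)).as_rotvec(degrees=True)
    print("shift",np.round(d,4),"turn",np.round(w,2),"| pos",np.round(p,4),"F",np.round(s["ft_force"],1),"open",round(float(s["opening"]),3),"q",np.round(s["joint_positions"],2),"t",s["time_s"])
    return d,w
def down(ydeg):
    a=np.radians(ydeg); y=np.array([np.cos(a),np.sin(a),0]); z=np.array([0,0,-1.]); return np.c_[np.cross(y,z),y,z]
E
python3 -c "
from h import *
delta([.5056,-.2627,.053],down(-28.3))"
```

```text
shift [-0.0246  0.0127  0.2751] turn [ 0.44 -0.48 -0.64] | pos [ 0.5034 -0.236   0.3282] F [ 0.2  0.3 -0.5] open 0.997 q [-0.52  0.22  1.42  0.01  1.49 -0.02] t 4.2
```

```bash
cat > m.py <<'E'
from h import *
np.set_printoptions(precision=4,suppress=True)
p,Ro,s=tcp(); f=r.grab_frame("wrist"); T=wristT(f,p,Ro); print(p,s["joint_velocities"])
M=np.zeros((384,512),bool);M[60:280,110:370]=1
X=cloud(f,M,T)
def rect(P): (c,s,a)=cv2.minAreaRect((P[:,:2]*1000).astype(np.float32)); return np.round(c,1),np.round(s,1),round(a,1)
def sel(c,h,zl,zh): return X[(abs(X[:,0]-c[0])<h[0])&(abs(X[:,1]-c[1])<h[1])&(X[:,2]>zl)&(X[:,2]<zh)]
t=sel((.5,-.262),(.04,.04),.044,.06); print("timer",rect(t),np.median(t[:,2]))
hsv=cv2.cvtColor(f["color"],cv2.COLOR_BGR2HSV)
o=cloud(f,M&(hsv[...,0]<20)&(hsv[...,1]>180)&(hsv[...,2]>80),T); o=o[o[:,0]>.53]; print("tab",len(o),rect(o),o[:,2].mean(),o.mean(0))
bl=cloud(f,M&(abs(hsv[...,0].astype(int)-112)<12)&(hsv[...,1]>150),T); bl=bl[(bl[:,2]>.028)&(bl[:,2]<.042)&(bl[:,0]>.45)&(abs(bl[:,1]+.262)<.06)]; print("back",rect(bl))
E
python3 m.py; python3 m.py
```

```text
[ 0.5034 -0.236   0.3282] [ 0.0067 -0.0017 -0.0021 -0.0039  0.0001  0.0008]
timer (array([ 505.3, -262.9]), array([54.3, 41.1]), 62.8) 0.049321613037700635
tab 289 (array([ 568.3, -260.1]), array([43.4, 12.8]), 6.5) 0.03386553735881476 [ 0.5684 -0.2598  0.0339]
back (array([ 508.2, -267.2]), array([73.9, 67.2]), 7.3)
[ 0.5035 -0.236   0.3282] [ 0.0015 -0.0011 -0.0006 -0.002  -0.0004 -0.0006]
timer (array([ 505.4, -262.9]), array([54.2, 41.2]), 62.9) 0.049312265215458895
tab 288 (array([ 568.4, -260.2]), array([43.4, 12.9]), 6.5) 0.03385132287175334 [ 0.5685 -0.2599  0.0339]
back (array([ 508.3, -267.3]), array([73.6, 66.3]), 7.5)
```

step_arm:
  plan:
    - [[-0.008,0.004,0.045,0.4,-0.5,-0.3,0.8],[-0.008,0.004,0.05,0,0,-0.3,0.8],[-0.008,0.004,0.05,0,0,0,0.75],[0,0,0.05,0,0,0,0.75],[0,0,0.04,0,0,0,0.75],[0,0,0.015,0,0,0,0.75],[0,0,0,0,0,0,0.75]]

```text
time_s: 5.0
position: [0.5135, -0.2586, 0.0752]
tool_rot: [0.007, 0.854, 0.52, 0.004]
ft_force: [0.4, -0.1, -0.2]
opening: 0.753
```

```bash
python3 -c "
from h import *
delta([.5054,-.2628,.053],down(-27.8))
f=r.grab_frame('wrist');cv2.imwrite('pics/w2.png',f['color'])"
```

```text
shift [-0.0075 -0.0056  0.0221] turn [0.88 0.03 0.44] | pos [ 0.5135 -0.2586  0.0752] F [ 0.4 -0.1 -0.2] open 0.753 q [-0.54  0.48  1.73  0.    0.92 -0.06] t 5.0
```

View pics/w2.png

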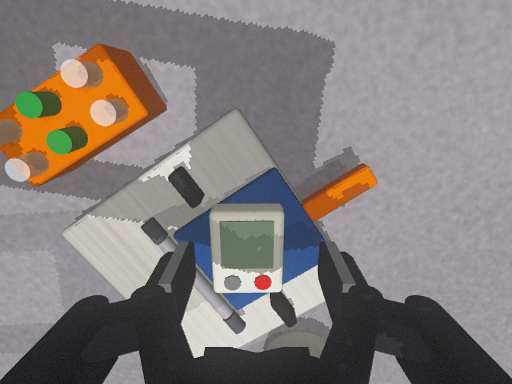

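step_arm:
  plan:
    - [[-0.005,-0.004,0.01,0.9,0,0.4,0.75],[-0.003,-0.002,0.01,0,0,0,0.75],[0,0,0.002,0,0,0,0.75],[0,0,0,0,0,0,0.75]]

```text
time_s: 5.45
position: [0.5082, -0.2643, 0.0567]
tool_rot: [0.004, 0.856, 0.518, 0.002]
ft_force: [0.9, -0.6, -0.2]
opening: 0.749
```

```bash
python3 -c "
from h import *
delta([.5054,-.2628,.053],down(-27.8))"
```

```text
shift [ 0.0001 -0.0032  0.0037] turn [0.47 0.06 0.16] | pos [ 0.5082 -0.2643  0.0567] F [ 0.9 -0.6 -0.2] open 0.749 q [-0.55  0.51  1.75 -0.    0.88 -0.07] t 5.45
```

step_arm:
  plan:
    - [[0,-0.003,0.005,0.5,0,0,0.75],[0,0,0.001,0,0,0,0.6],[0,0,0,0,0,0,0.4],[0,0,0,0,0,0,0.4],[0,0,0,0,0,0,0.4]]
  force: 25

```text
time_s: 5.95
position: [0.5063, -0.2638, 0.0523]
tool_rot: [0.001, 0.856, 0.517, 0.0]
ft_force: [0.4, 0.0, -0.6]
opening: 0.48
```

```bash
python3 -c "
from h import *
delta([.5054,-.2628,.05],down(-27.8))
f=r.grab_frame('wrist');cv2.imwrite('pics/w3.png',f['color'])"
```

```text
shift [ 0.0004 -0.0013  0.0022] turn [0.15 0.07 0.12] | pos [ 0.5063 -0.2638  0.0523] F [ 0.4  0.  -0.6] open 0.48 q [-0.55  0.51  1.75 -0.    0.88 -0.07] t 5.95
```

View pics/w3.png

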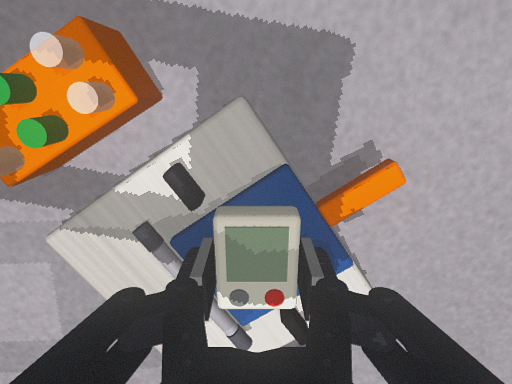

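step_arm:
  plan:
    - [[0,0,-0.02,0,0,0,0.4],[0,0,-0.04,0,0,0,0.4],[0,0,-0.045,0,0,0,0.4],[0.03,-0.008,-0.015,0,0,-3,0.4],[0.045,-0.012,0,0,0,-5,0.4],[0.045,-0.012,0,0,0,-5,0.4],[0.045,-0.012,0,0,0,-5,0.4],[0.045,-0.012,0,0,0,-5,0.4],[0.03,-0.008,0,0,0,-4,0.4],[0,0,0,0,0,0,0.4]]

```text
time_s: 7.0
position: [0.516, -0.0112, 0.177]
tool_rot: [0.003, 0.706, 0.708, 0.002]
ft_force: [-0.3, -1.0, -0.9]
opening: 0.483
```

```bash
python3 -c "
from h import *
f=r.grab_frame('wrist');cv2.imwrite('pics/w4.png',f['color'])
delta([.512,.003,.03],down(0))"
```

```text
shift [ 0.0161 -0.0058  0.147 ] turn [0.44 0.16 0.02] | pos [ 0.5167 -0.0127  0.1771] F [-0.1  0.2 -0.3] open 0.485 q [-0.1   0.29  1.73 -0.    1.11 -0.1 ] t 7.05
```

View pics/w4.png

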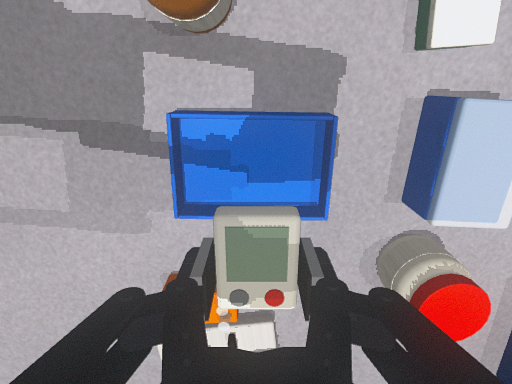

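step_arm:
  plan:
    - [[0.01,-0.003,0.03,0.4,0,0,0.4],[0.007,-0.003,0.04,0,0,0,0.4],[0,0,0.04,0,0,0,0.4],[0,0,0.025,0,0,0,0.4],[0,0,0.004,0,0,0,0.4],[0,0,0,0,0,0,0.4]]

```text
time_s: 7.65
position: [0.5183, -0.0021, 0.0367]
tool_rot: [0.007, 0.71, 0.705, 0.002]
ft_force: [0.1, 1.0, 0.4]
opening: 0.484
```

```bash
python3 -c "
from h import *
delta([.512,.003,.0235],down(0))"
```

```text
shift [ 0.0052 -0.0065  0.0131] turn [ 0.72  0.42 -0.39] | pos [ 0.5183 -0.0021  0.0367] F [0.1 1.  0.4] open 0.484 q [-0.08  0.48  1.89 -0.01  0.76 -0.07] t 7.65
```

step_arm:
  plan:
    - [[0.005,-0.006,0.006,0.7,0.4,0,0.4],[0,0,0.004,0,0,0,0.4],[0,0,0.002,0,0,0,0.4],[0,0,0.001,0,0,0,0.4]]

```text
time_s: 8.05
position: [0.5155, 0.0016, 0.0264]
tool_rot: [0.003, 0.71, 0.704, 0.002]
ft_force: [0.2, -0.9, -0.3]
opening: 0.479
```

```bash
python3 -c "
from h import *
delta([.512,.003,.0235],down(0))"
```

```text
shift [ 0.0014 -0.0035  0.0029] turn [ 0.41  0.03 -0.53] | pos [0.5155 0.0016 0.0264] F [ 0.2 -0.9 -0.3] open 0.479 q [-0.08  0.5   1.9  -0.    0.74 -0.07] t 8.05
```

step_arm:
  plan:
    - [[0,-0.003,0.002,0.4,0,0,0.4],[0,0,0.002,0,0,0,0.4],[0,0,0.001,0,0,0,0.4],[0,0,0,0,0,0,0.4]]

```text
time_s: 8.45
position: [0.5132, 0.0017, 0.0223]
tool_rot: [0.001, 0.71, 0.704, 0.001]
ft_force: [-0.9, 0.0, -0.5]
opening: 0.487
```

```bash
python3 -c "
from h import *
delta([.512,.003,.0235],down(0))"
```

```text
shift [ 0.0013 -0.0012 -0.0012] turn [ 0.13  0.04 -0.51] | pos [0.5132 0.0017 0.0223] F [-0.9  0.  -0.5] open 0.487 q [-0.08  0.5   1.9  -0.    0.73 -0.07] t 8.45
```

step_arm:
  plan:
    - [[0,0,0.002,0,0,0,0.4],[0,0,0.0015,0,0,0,0.4],[0,0,0,0,0,0,0.4]]

```text
time_s: 8.75
position: [0.5136, 0.0017, 0.0227]
tool_rot: [0.002, 0.71, 0.704, 0.001]
ft_force: [-0.3, 0.4, -0.8]
opening: 0.484
```

step_arm:
  plan:
    - [[0,0,0.004,0,0,0,0.4],[0,0,0,0,0,0,0.4]]

```text
time_s: 8.95
position: [0.5145, 0.0017, 0.0218]
tool_rot: [0.003, 0.71, 0.704, 0.002]
ft_force: [0.2, 0.2, -0.3]
opening: 0.481
```

step_arm:
  plan:
    - [[0,0,0.003,0,0,0,0.4],[0,0,0.003,0,0,0,0.4]]

```text
time_s: 9.15
position: [0.515, 0.0017, 0.0208]
tool_rot: [0.004, 0.71, 0.704, 0.003]
ft_force: [-10.9, 0.4, 47.7]
opening: 0.481
```

```bash
python3 -c "
from h import *
delta([.512,.003,.02],down(0))
f=r.grab_frame('wrist');cv2.imwrite('pics/w5.png',f['color'])"
```

```text
shift [ 0.0013 -0.003   0.0008] turn [ 0.58  0.1  -0.46] | pos [0.515  0.0017 0.0208] F [-10.9   0.4  47.7] open 0.481 q [-0.08  0.5   1.91 -0.    0.72 -0.07] t 9.15
```

View pics/w5.png

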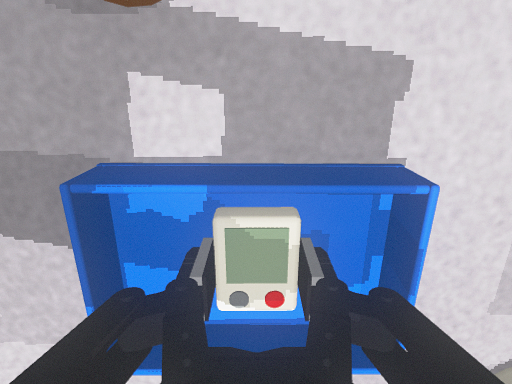

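step_arm:
  plan:
    - [[0,0,-0.0015,0,0,0,0.45],[0,0,0,0,0,0,0.6],[0,0,0,0,0,0,0.65],[0,0,-0.02,0,0,0,0.65],[0,0,-0.04,0,0,0,0.65],[0,0,-0.045,0,0,0,0.65],[0,0,-0.045,0,0,0,0.65],[0,0,0,0,0,0,0.65]]

```text
time_s: 10.0
position: [0.5125, 0.002, 0.1722]
tool_rot: [0.001, 0.71, 0.704, 0.0]
ft_force: [1.9, -0.4, -0.6]
opening: 0.65
```

```bash
python3 -c "
from h import *
np.set_printoptions(precision=4,suppress=True)
f=r.grab_frame('wrist');cv2.imwrite('pics/w6.png',f['color'])
delta([.56,-.15,.2],down(-27))
p,Ro,s=tcp();print(Ro.as_matrix())"
```

```text
shift [-0.1518  0.0505 -0.0305] turn [-0.19  0.09 26.54] | pos [0.5106 0.0022 0.1696] F [ 0.1 -0.  -1.5] open 0.649 q [-0.08  0.3   1.75 -0.    1.1  -0.07] t 10.05
[[ 0.0081  1.     -0.0036]
 [ 1.     -0.0081 -0.0007]
 [-0.0007 -0.0036 -1.    ]]
```

View pics/w6.png

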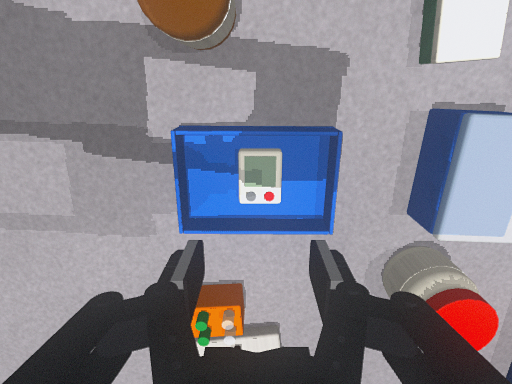

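```bash
cat >> h.py <<'E'
def path(P,M,n):
    """per-row shift (tool axes as they turn) + turn, straight line const rate"""
    p,Ro,s=tcp(); w=(Ro.inv()*R.from_matrix(M)).as_rotvec(degrees=True); dp=(np.array(P)-p)/n
    for k in range(n):
        Rk=Ro*R.from_rotvec(w*k/n,degrees=True); print(np.round(Rk.inv().apply(dp),4).tolist(),np.round(w/n,2).tolist())
E
python3 -c "
from h import *
path([.575,-.2593,.17],down(-83),11)"
```

```text
[-0.0237, 0.006, -0.0] [-0.01, 0.02, 7.5]
[-0.0227, 0.0091, -0.0] [-0.01, 0.02, 7.5]
[-0.0213, 0.012, -0.0] [-0.01, 0.02, 7.5]
[-0.0196, 0.0147, -0.0001] [-0.01, 0.02, 7.5]
[-0.0175, 0.0171, -0.0001] [-0.01, 0.02, 7.5]
[-0.0151, 0.0192, -0.0001] [-0.01, 0.02, 7.5]
[-0.0125, 0.0211, -0.0001] [-0.01, 0.02, 7.5]
[-0.0096, 0.0225, -0.0001] [-0.01, 0.02, 7.5]
[-0.0066, 0.0236, -0.0] [-0.01, 0.02, 7.5]
[-0.0035, 0.0242, -0.0] [-0.01, 0.02, 7.5]
[-0.0003, 0.0245, -0.0] [-0.01, 0.02, 7.5]
```

step_arm:
  plan:
    - [[-0.024,0.006,0,0,0,7.5,0.5],[-0.023,0.009,0,0,0,7.5,0.5],[-0.021,0.012,0,0,0,7.5,0.5],[-0.02,0.015,0,0,0,7.5,0.5],[-0.0175,0.017,0,0,0,7.5,0.5],[-0.015,0.019,0,0,0,7.5,0.5],[-0.0125,0.021,0,0,0,7.5,0.5],[-0.01,0.0225,0,0,0,7.5,0.5],[-0.0065,0.024,0,0,0,7.5,0.5],[-0.0035,0.024,0,0,0,7.5,0.5],[0,0.0245,0,0,0,7.5,0.5],[0,0,0,0,0,0,0.5]]

```text
time_s: 11.25
position: [0.5571, -0.266, 0.1363]
tool_rot: [-0.009, 0.999, 0.033, -0.024]
ft_force: [-0.2, 0.4, -0.6]
opening: 0.496
```

```bash
python3 -c "
from h import *
np.set_printoptions(precision=4,suppress=True)
p,Ro,s=tcp();f=r.grab_frame('wrist');cv2.imwrite('pics/w7.png',f['color']);T=wristT(f,p,Ro)
print([(a['centre'],a['confidence'],pt(f,a['centre'],T=T)) for a in r.mark_of(f,'stand_tab')[:2]])
hsv=cv2.cvtColor(f['color'],cv2.COLOR_BGR2HSV)
m=((hsv[...,0]<20)&(hsv[...,1]>180)&(hsv[...,2]>80))
X=cloud(f,m,T);X=X[(X[:,0]>.53)&(X[:,1]<-.22)];print(len(X),cv2.minAreaRect((X[:,:2]*1000).astype(np.float32)))
delta([.575,-.2593,.17],down(-83))
"
```

```text
[([253.3, 166.6], 0.82, array([ 0.5769, -0.2599,  0.0341]))]
895 ((568.7545776367188, -260.4761047363281), (44.08403396606445, 13.135152816772461), 6.844720840454102)
shift [ 0.0178 -0.003  -0.0346] turn [-1.39  2.76 -2.99] | pos [ 0.5557 -0.2628  0.1363] F [0.1 0.4 0.2] open 0.502 q [-0.51  0.48  1.52 -0.01  1.19  1.  ] t 11.35
```

View pics/w7.png

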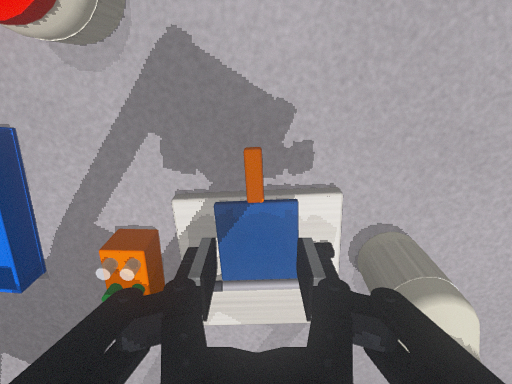

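step_arm:
  plan:
    - [[0.01,-0.002,0,-1.4,2.8,-3,0.4],[0.008,-0.001,0.02,0,0,0,0.4],[0,0,0.03,0,0,0,0.4],[0,0,0.025,0,0,0,0.4],[0,0,0,0,0,0,0.4]]

```text
time_s: 11.85
position: [0.5705, -0.2502, 0.055]
tool_rot: [-0.003, 0.998, 0.068, -0.002]
ft_force: [-1.3, 0.8, -1.0]
opening: 0.4
```

```bash
python3 -c "
from h import *
delta([.575,-.2597,.028],down(-83))
"
```

```text
shift [0.0033 0.0102 0.0269] turn [-0.35  0.19  0.81] | pos [ 0.5705 -0.2502  0.055 ] F [-1.3  0.8 -1. ] open 0.4 q [-0.48  0.56  1.62  0.    0.96  0.95] t 11.85
```

step_arm:
  plan:
    - [[0.003,0.007,0,-0.3,0.2,0.8,0.4],[0,0.003,0.008,0,0,0,0.4],[0,0,0.01,0,0,0,0.4],[0,0,0.006,0,0,0,0.4],[0,0,0,0,0,0,0.4]]

```text
time_s: 12.35
position: [0.5762, -0.2592, 0.0317]
tool_rot: [0.0, 0.998, 0.062, 0.001]
ft_force: [-0.0, 0.0, -0.8]
opening: 0.399
```

```bash
python3 -c "
from h import *
delta([.575,-.2597,.028],down(-83))
f=r.grab_frame('wrist');cv2.imwrite('pics/w8.png',f['color'])
"
```

```text
shift [-0.0013  0.0003  0.0037] turn [ 0.04 -0.16  0.16] | pos [ 0.5762 -0.2592  0.0317] F [-0.   0.  -0.8] open 0.399 q [-0.49  0.6   1.62  0.    0.91  0.95] t 12.35
```

View pics/w8.png

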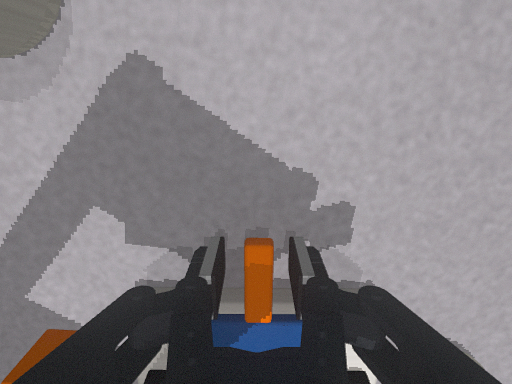

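step_arm:
  plan:
    - [[-0.001,0,0.004,0,0,0,0.3],[0,0,0,0,0,0,0.05],[0,0,0,0,0,0,0.05],[0,0,0,0,0,0,0.05],[0,0,0,0,0,0,0.05]]
  force: 25

```text
time_s: 12.9
position: [0.5757, -0.2602, 0.0284]
tool_rot: [0.001, 0.998, 0.062, 0.002]
ft_force: [0.3, -0.9, -1.9]
opening: 0.159
```

step_arm:
  plan:
    - [[-0.001,0,-0.012,0,0,0,0.05],[-0.002,0,-0.018,0,0,0,0.05],[-0.006,0,-0.018,0,0,0,0.05],[0,0,0,0,0,0,0.05]]

```text
time_s: 13.3
position: [0.5647, -0.2615, 0.0772]
tool_rot: [0.001, 0.998, 0.062, 0.0]
ft_force: [-0.4, -0.1, -3.5]
opening: 0.154
```

```bash
cat > arc.py <<'E'
from h import *
p,Ro,s=tcp(); h=np.array([.4621,-.2736,.030]);u=np.array([.9928,.119,0]);v=np.array([-u[1],u[0],0])
g=p-Ro.as_matrix()[:,2]*.002-h
print("front",g@u,"lat",g@v,"z",g[2],"r",np.hypot(g@u,g[2]),"th",np.degrees(np.arctan2(g[2],g@u)))
delta(p,down(-83))
E
python3 arc.py
```

```text
front 0.10329122734482425 lat -0.00016287958776217928 z 0.0492463042603683 r 0.11443022384713288 th 25.490471564292744
shift [0. 0. 0.] turn [ 0.06 -0.02  0.12] | pos [ 0.5647 -0.2615  0.0772] F [-0.4 -0.1 -3.5] open 0.154 q [-0.5   0.53  1.61 -0.    1.    0.95] t 13.3
```

step_arm:
  plan:
    - [[-0.01,0,-0.018,0,0,0,0.05],[-0.012,0,-0.015,0,0,0,0.05],[-0.009,0,-0.009,0,0,0,0.05],[0,0,0,0,0,0,0.05]]

```text
time_s: 13.7
position: [0.5317, -0.2653, 0.1199]
tool_rot: [0.0, 0.998, 0.062, -0.0]
ft_force: [-0.7, -1.1, -3.4]
opening: 0.161
```

```bash
python3 arc.py
```

```text
front 0.07005785450197878 lat -7.239192867239679e-05 z 0.09187156232455164 r 0.11553565225234333 th 52.672196912601954
shift [0. 0. 0.] turn [0.05 0.03 0.1 ] | pos [ 0.5317 -0.2653  0.1199] F [-0.7 -1.1 -3.4] open 0.161 q [-0.53  0.45  1.63 -0.    1.06  0.91] t 13.7
```

step_arm:
  plan:
    - [[-0.015,0,-0.0095,0,0,0,0.05],[-0.016,0,-0.007,0,0,0,0.05],[-0.012,0,-0.003,0,0,0,0.05],[0,0,0,0,0,0,0.05]]

```text
time_s: 14.1
position: [0.488, -0.2705, 0.1414]
tool_rot: [0.001, 0.998, 0.062, 0.003]
ft_force: [1.0, -1.5, -7.8]
opening: 0.154
```

```bash
python3 arc.py
```

```text
front 0.02609017184397015 lat 6.726717824527552e-06 z 0.11335271039501363 r 0.11631652514042759 th 77.03809125190541
shift [0. 0. 0.] turn [ 0.08 -0.29  0.09] | pos [ 0.488  -0.2705  0.1414] F [ 1.  -1.5 -7.8] open 0.154 q [-0.58  0.38  1.69  0.    1.06  0.86] t 14.1
```

step_arm:
  plan:
    - [[-0.011,0,0,0,0,0,0.05],[0,0,0,0,0,0,0.4],[0,0,0,0,0,0,0.4],[0,0,0,0,0,0,0.4],[0,0,-0.03,0,0,0,0.4],[0,0,-0.045,0,0,0,0.4],[0.02,0,-0.045,0,0,0,0.4],[0,0,0,0,0,0,0.4]]

```text
time_s: 14.9
position: [0.4959, -0.2691, 0.2647]
tool_rot: [-0.001, 0.998, 0.062, 0.001]
ft_force: [0.8, 0.3, 0.1]
opening: 0.4
```

```bash
python3 -c "
from h import *
np.set_printoptions(precision=4,suppress=True)
p,Ro,s=tcp();print(p)
for n in('wrist','scene','top'):
    f=r.grab_frame(n);cv2.imwrite(f'pics/{n}9.png',f['color'])
    T=wristT(f,p,Ro) if n=='wrist' else None
    print(n,[(a['centre'],a['confidence'],pt(f,a['centre'],T=T)) for a in r.mark_of(f,'stand_tab')[:2]])
"; cd pics; python3 -c "
import cv2,numpy as np
cv2.imwrite('c9.png',cv2.resize(np.vstack([cv2.imread('wrist9.png'),cv2.imread('scene9.png')]),(450,600)))"
```

```text
[ 0.4959 -0.2691  0.2647]
wrist [([254.2, 262.0], 0.85, array([ 0.4179, -0.276 ,  0.1346]))]
scene [([150.6, 206.2], 0.61, array([ 0.4163, -0.2838,  0.1383]))]
top [([372.2, 255.7], 0.64, array([ 0.4124, -0.2749,  0.1408]))]
```

View pics/c9.png

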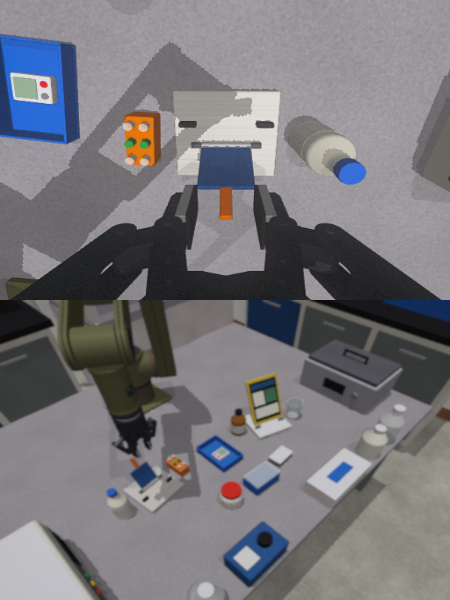

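```bash
python3 -c "
from h import *
path([.47,.25,.39],down(-17.5),13)"
```

```text
[0.0033, -0.0397, -0.0098] [-0.08, 0.02, -5.04]
[0.0068, -0.0393, -0.0099] [-0.08, 0.02, -5.04]
[0.0102, -0.0385, -0.0099] [-0.08, 0.02, -5.04]
[0.0135, -0.0374, -0.01] [-0.08, 0.02, -5.04]
[0.0168, -0.0361, -0.01] [-0.08, 0.02, -5.04]
[0.0199, -0.0345, -0.0101] [-0.08, 0.02, -5.04]
[0.0228, -0.0326, -0.0101] [-0.08, 0.02, -5.04]
[0.0256, -0.0304, -0.0102] [-0.08, 0.02, -5.04]
[0.0282, -0.0281, -0.0102] [-0.08, 0.02, -5.04]
[0.0305, -0.0255, -0.0102] [-0.08, 0.02, -5.04]
[0.0326, -0.0227, -0.0102] [-0.08, 0.02, -5.04]
[0.0345, -0.0197, -0.0103] [-0.08, 0.02, -5.04]
[0.0361, -0.0166, -0.0103] [-0.08, 0.02, -5.04]
```

step_arm:
  plan:
    - [[0.003,-0.04,-0.015,0,0,-5,0.4],[0.007,-0.04,-0.015,0,0,-5,0.4],[0.01,-0.039,-0.015,0,0,-5,0.4],[0.0135,-0.038,-0.015,0,0,-5,0.4],[0.017,-0.037,-0.015,0,0,-5,0.4],[0.02,-0.035,-0.015,0,0,-5,0.4],[0.023,-0.033,-0.015,0,0,-5,0.4],[0.026,-0.031,-0.01,0,0,-5,0.4],[0.028,-0.028,-0.01,0,0,-5,0.4],[0.031,-0.026,-0.01,0,0,-5,0.5],[0.033,-0.023,-0.01,0,0,-5,0.5],[0.035,-0.02,-0.01,0,0,-5,0.5]]

```text
time_s: 16.4
position: [0.4588, 0.2258, 0.4052]
tool_rot: [-0.02, 0.826, 0.564, -0.017]
ft_force: [1.3, -0.3, 0.6]
opening: 0.497
```

```bash
python3 -c "
from h import *
delta([.47,.25,.39],down(-17.5))"
```

```text
shift [0.0267 0.0024 0.015 ] turn [-3.01  0.17 -3.85] | pos [0.4588 0.2258 0.4052] F [ 1.3 -0.3  0.6] open 0.497 q [0.35 0.15 1.33 0.03 1.7  0.73] t 16.4
```

step_arm:
  plan:
    - [[0.02,0.002,0.01,-3,0,-4,0.5],[0,0,0,0,0,0,0.5],[0,0,0,0,0,0,0.5]]

```text
time_s: 16.7
position: [0.4663, 0.2489, 0.3922]
tool_rot: [-0.0, 0.803, 0.596, -0.003]
ft_force: [0.3, 0.8, -0.0]
opening: 0.503
```

```bash
cat > tab.py <<'E'
from h import *
import sys
np.set_printoptions(precision=4,suppress=True)
p,Ro,s=tcp();f=r.grab_frame("wrist");T=wristT(f,p,Ro);cv2.imwrite(sys.argv[1],f["color"])
m=r.masks_of(f,"tablet_centre")[0]["region"]
for l in["tablet_centre","tablet_foot","dock"]:
    print(l,[(np.round(a["centre"]),round(a["confidence"],2),pt(f,a["centre"],T=T)) for a in r.mark_of(f,l)[:1]])
P=cloud(f,m,T); P=P[P[:,2]>.022]
c=np.median(P,0); P=P[np.linalg.norm(P-c,axis=1)<.16]
for i in range(5):
    c=P.mean(0);n=np.linalg.svd(P-c,full_matrices=False)[2][2]; P=P[abs((P-c)@n)<.004]
if n[0]<0:n=-n
yaw=np.arctan2(n[1],n[0]); y=np.array([-np.sin(yaw),np.cos(yaw),0]); z=np.cross(n,y); z*=np.sign(z[2])
A=np.c_[(P-c)@y,(P-c)@z]; (cc,sz,an)=cv2.minAreaRect((A*1000).astype(np.float32))
print("normal az",np.degrees(yaw),"tilt",np.degrees(np.arcsin(n[2])),"size",sz,an,len(P))
F=c+y*cc[0]/1000+z*cc[1]/1000; C=F-.0055*n
print("centre",C,"foot",C-.1*z,"z",z)
E
python3 tab.py pics/w10.png
```

```text
tablet_centre [(array([258., 127.]), 0.58, array([0.4778, 0.2811, 0.1315]))]
tablet_foot [(array([283., 120.]), 0.76, array([0.5139, 0.2704, 0.0506]))]
dock [(array([281., 123.]), 0.94, array([0.5088, 0.268 , 0.0625]))]
normal az -17.172761710710837 tilt 25.391965953404085 size (199.93585205078125, 131.25881958007812) 89.8773422241211 7169
centre [0.4793 0.2803 0.1137] foot [0.5202 0.2677 0.0233] z [-0.4097  0.1266  0.9034]
```

View pics/w10.png

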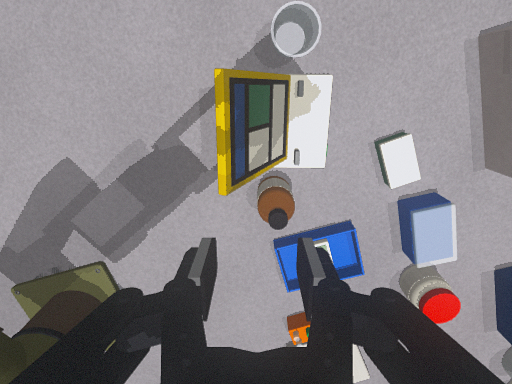

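```bash
cat >> h.py <<'E'
def tilt(az,t):
    a,t=np.radians(az),np.radians(t); n=np.array([np.cos(a)*np.cos(t),np.sin(a)*np.cos(t),np.sin(t)])
    y=np.array([-np.sin(a),np.cos(a),0]); zt=np.cross(n,y); return np.c_[np.cross(n,-zt),n,-zt]
E
python3 -c "
from h import *
M=tilt(-17.2,25.4);print(M.round(3))
path(np.array([.5202,.2677,.0233])-M[:,2]*.253,M,5)"
```

```text
[[ 0.296  0.863  0.41 ]
 [ 0.955 -0.267 -0.127]
 [-0.     0.429 -0.903]]
[0.0071, -0.0127, 0.0283] [-5.1, 0.02, 0.06]
[0.0071, -0.0151, 0.027] [-5.1, 0.02, 0.06]
[0.007, -0.0175, 0.0256] [-5.1, 0.02, 0.06]
[0.007, -0.0197, 0.0239] [-5.1, 0.02, 0.06]
[0.007, -0.0218, 0.0221] [-5.1, 0.02, 0.06]
```

step_arm:
  plan:
    - [[0.007,-0.013,0.022,-5,0,0,0.5],[0.007,-0.015,0.022,-5,0,0,0.5],[0.007,-0.0175,0.022,-5,0,0,0.5],[0.007,-0.02,0.022,-5,0,0,0.5],[0.007,-0.022,0.022,-5,0,0,0.5],[0,0,0,0,0,0,0.5],[0,0,0,0,0,0,0.5]]

```text
time_s: 17.65
position: [0.4194, 0.2951, 0.268]
tool_rot: [0.181, 0.787, 0.574, 0.135]
ft_force: [0.5, -0.4, 1.2]
opening: 0.504
```

```bash
python3 -c "
from h import *
M=tilt(-17.2,25.4)
delta(np.array([.5202,.2677,.0233])-M[:,2]*.253,M)"; python3 tab.py pics/w11.png
```

```text
shift [ 0.0035 -0.0108  0.0127] turn [ 0.72  0.   -0.59] | pos [0.4194 0.2951 0.268 ] F [ 0.5 -0.4  1.2] open 0.504 q [ 0.8   0.13  1.8  -0.47  1.05  1.32] t 17.65
tablet_centre [(array([244., 172.]), 0.58, array([0.4495, 0.3181, 0.204 ]))]
tablet_foot []
dock [(array([236., 156.]), 0.8, array([0.4486, 0.3298, 0.2021]))]
normal az -17.177921465432313 tilt 27.305324985130756 size (161.44430541992188, 130.92359924316406) 89.92582702636719 2202
centre [0.469  0.2841 0.1304] foot [0.5129 0.2705 0.0416] z [-0.4383  0.1355  0.8886]
```

View pics/w11.png

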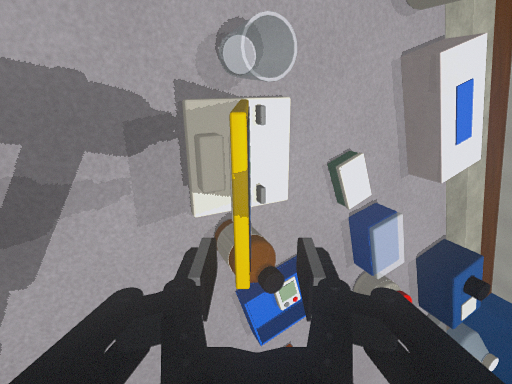

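step_arm:
  plan:
    - [[0.003,-0.009,0.01,0.7,0,-0.6,0.5],[0,-0.003,0.01,0,0,0,0.5],[0,0,0,0,0,0,0.5]]

```text
time_s: 18.2
position: [0.4232, 0.2989, 0.2467]
tool_rot: [0.176, 0.788, 0.575, 0.134]
ft_force: [-0.5, -0.9, 0.0]
opening: 0.504
```

```bash
python3 -c "
from h import *
M=tilt(-17.2,25.4)
delta(np.array([.5202,.2677,.0233])-M[:,2]*.183,M)
f=r.grab_frame('wrist');cv2.imwrite('pics/w12.png',f['color'])"
```

```text
shift [-0.0014 -0.0039  0.0625] turn [ 0.15 -0.23 -0.57] | pos [0.4232 0.2989 0.2467] F [-0.5 -0.9  0. ] open 0.504 q [ 0.8   0.15  1.82 -0.47  1.    1.33] t 18.2
```

View pics/w12.png

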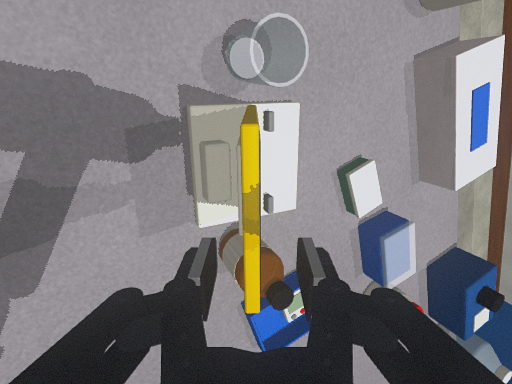

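step_arm:
  plan:
    - [[-0.001,-0.003,0.02,0,0,-0.5,0.5],[0,-0.001,0.025,0,0,0,0.5],[0,0,0.016,0,0,0,0.5],[0,0,0,0,0,0,0.5]]

```text
time_s: 18.65
position: [0.4468, 0.2926, 0.1898]
tool_rot: [0.177, 0.785, 0.579, 0.135]
ft_force: [0.7, -0.5, 0.2]
opening: 0.502
```

```bash
python3 -c "
from h import *
M=tilt(-17.2,25.4)
delta(np.array([.5202,.2677,.0233])-M[:,2]*.183,M)
f=r.grab_frame('wrist');cv2.imwrite('pics/w13.png',f['color'])"
```

```text
shift [-0.0021 -0.0014  0.0006] turn [ 0.26 -0.41 -0.08] | pos [0.4468 0.2926 0.1898] F [ 0.7 -0.5  0.2] open 0.502 q [ 0.75  0.24  1.89 -0.52  0.85  1.36] t 18.65
```

View pics/w13.png

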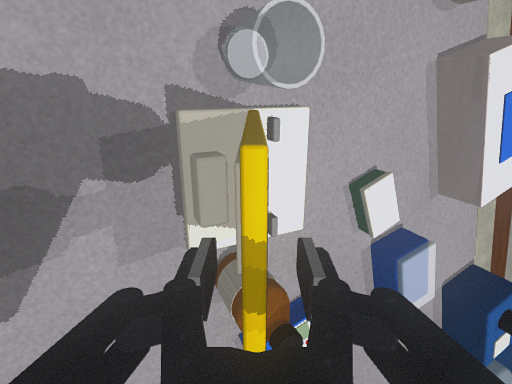

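step_arm:
  plan:
    - [[-0.002,-0.001,0,0,0,0,0.3],[0,0,0,0,0,0,0.05],[0,0,0,0,0,0,0.05],[0,0,0,0,0,0,0.05],[0,0,0,0,0,0,0.05]]
  force: 70

```text
time_s: 19.2
position: [0.444, 0.2917, 0.1915]
tool_rot: [0.176, 0.785, 0.578, 0.136]
ft_force: [1.7, -0.1, -5.5]
opening: 0.115
```

```bash
python3 -c "
from h import *
M=tilt(-17.2,25.4)
delta(np.array([.5202,.2677,.0233])-M[:,2]*.183,M)
p,Ro,s=tcp();print(Ro.inv().apply([0,0,1]).round(3))"
```

```text
shift [-0.0004  0.      0.0032] turn [ 0.24 -0.53 -0.15] | pos [0.444  0.2917 0.1915] F [ 1.7 -0.1 -5.5] open 0.115 q [ 0.75  0.23  1.89 -0.52  0.85  1.36] t 19.2
[ 0.009  0.433 -0.901]
```

step_arm:
  plan:
    - [[0,0.005,-0.01,0,0,0,0.05],[0,0.011,-0.022,0,0,0,0.05],[0,0.013,-0.027,0,0,0,0.05],[0,0.013,-0.027,0,0,0,0.05],[0,0.013,-0.027,0,0,0,0.05],[0,0.013,-0.027,0,0,0,0.05],[0,0,0,0,0,0,0.05]]

```text
time_s: 19.9
position: [0.4411, 0.2887, 0.3539]
tool_rot: [0.174, 0.785, 0.58, 0.132]
ft_force: [1.7, 1.2, -3.4]
opening: 0.115
```

```bash
python3 -c "
from h import *
M=tilt(-17.2,25.4)
delta([.444,.2917,.34],M)
for n in('scene','wrist'):
  f=r.grab_frame(n);cv2.imwrite('pics/%s14.png'%n,f['color'])"; cd pics; python3 -c "
import cv2,numpy as np
cv2.imwrite('c14.png',cv2.resize(np.vstack([cv2.imread('wrist14.png'),cv2.imread('scene14.png')]),(450,600)))"
```

```text
shift [ 0.0037 -0.0042  0.0134] turn [-0.15 -0.29  0.01] | pos [0.4411 0.2887 0.3539] F [ 1.7  1.2 -3.4] open 0.115 q [ 0.75  0.07  1.63 -0.4   1.23  1.14] t 19.9
```

View pics/c14.png

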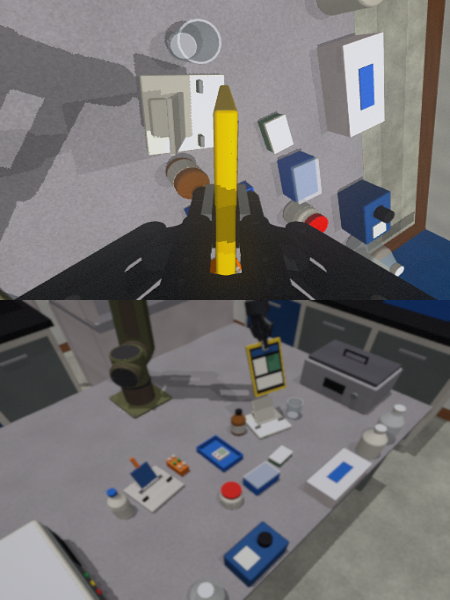

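```bash
python3 -c "
from h import *
path([.49,0,.35],tilt(-5,25),8)"
```

```text
[-0.0324, 0.0152, 0.0069] [-0.01, 0.66, -1.36]
[-0.0328, 0.0144, 0.0066] [-0.01, 0.66, -1.36]
[-0.0332, 0.0136, 0.0062] [-0.01, 0.66, -1.36]
[-0.0336, 0.0128, 0.0058] [-0.01, 0.66, -1.36]
[-0.034, 0.012, 0.0054] [-0.01, 0.66, -1.36]
[-0.0343, 0.0112, 0.005] [-0.01, 0.66, -1.36]
[-0.0346, 0.0104, 0.0046] [-0.01, 0.66, -1.36]
[-0.0349, 0.0095, 0.0042] [-0.01, 0.66, -1.36]
```

step_arm:
  plan:
    - [[-0.02,0.01,0.005,0,0.6,-1,0.05],[-0.033,0.015,0.006,0,0.6,-1.3,0.05],[-0.033,0.014,0.006,0,0.6,-1.3,0.05],[-0.034,0.013,0.006,0,0.6,-1.3,0.05],[-0.034,0.012,0.005,0,0.6,-1.3,0.05],[-0.034,0.011,0.005,0,0.6,-1.3,0.05],[-0.035,0.01,0.005,0,0.6,-1.3,0.05],[-0.035,0.01,0.004,0,0.6,-1.3,0.05]]

```text
time_s: 20.8
position: [0.4738, 0.0059, 0.3252]
tool_rot: [0.149, 0.721, 0.665, 0.125]
ft_force: [0.9, 0.9, -4.7]
opening: 0.117
```

```bash
python3 -c "
from h import *
path([.401,-.281,.33],tilt(6.9,25),8)
delta([.401,-.281,.33],tilt(6.9,25))"
```

```text
[-0.0365, -0.0056, -0.0023] [-0.34, 0.7, -1.29]
[-0.0363, -0.0064, -0.0028] [-0.34, 0.7, -1.29]
[-0.0361, -0.0072, -0.0032] [-0.34, 0.7, -1.29]
[-0.0359, -0.008, -0.0037] [-0.34, 0.7, -1.29]
[-0.0357, -0.0088, -0.0042] [-0.34, 0.7, -1.29]
[-0.0354, -0.0096, -0.0047] [-0.34, 0.7, -1.29]
[-0.0351, -0.0103, -0.0052] [-0.34, 0.7, -1.29]
[-0.0348, -0.0111, -0.0057] [-0.34, 0.7, -1.29]
shift [-0.292  -0.0448 -0.0183] turn [ -2.7    5.6  -10.36] | pos [0.4738 0.0059 0.3252] F [ 0.9  0.9 -4.7] open 0.117 q [-0.06 -0.08  1.84 -0.03  1.    0.04] t 20.8
```

step_arm:
  plan:
    - [[-0.036,-0.006,-0.004,-0.3,0.7,-1.3,0.05],[-0.036,-0.006,-0.004,-0.3,0.7,-1.3,0.05],[-0.036,-0.007,-0.004,-0.3,0.7,-1.3,0.05],[-0.036,-0.008,-0.004,-0.3,0.7,-1.3,0.05],[-0.036,-0.009,-0.004,-0.3,0.7,-1.3,0.05],[-0.035,-0.009,-0.005,-0.3,0.7,-1.3,0.05],[-0.028,-0.008,-0.005,-0.3,0.7,-1.3,0.05],[-0.015,-0.004,0,0,0,0,0.05],[0,0,0,0,0,0,0.05]]

```text
time_s: 21.7
position: [0.3877, -0.2619, 0.3047]
tool_rot: [0.12, 0.663, 0.725, 0.147]
ft_force: [-0.2, 1.0, -4.5]
opening: 0.117
```

```bash
python3 -c "
from h import *
delta([.401,-.281,.33],tilt(6.9,25))
for n in('scene','wrist'):
  f=r.grab_frame(n);cv2.imwrite('pics/%s15.png'%n,f['color'])"; cd pics; python3 -c "
import cv2,numpy as np
cv2.imwrite('c15.png',cv2.resize(np.vstack([cv2.imread('wrist15.png'),cv2.imread('scene15.png')]),(450,600)))"
```

```text
shift [-0.0198  0.0202 -0.0196] turn [-3.19 -0.47 -1.88] | pos [ 0.3877 -0.2619  0.3047] F [-0.2  1.  -4.5] open 0.117 q [-0.94 -0.    1.81  0.37  1.17 -1.15] t 21.7
```

View pics/c15.png

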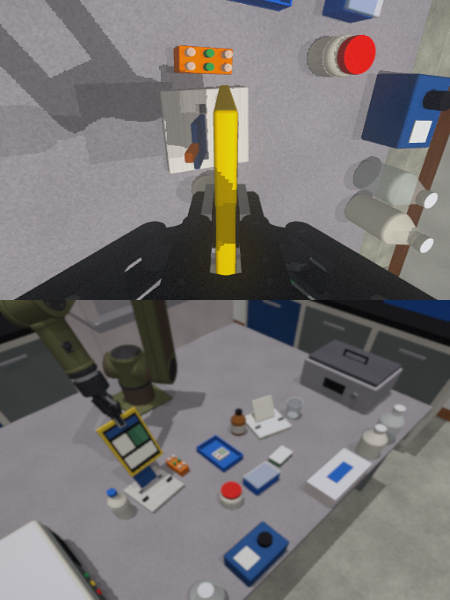

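step_arm:
  plan:
    - [[-0.01,0.01,-0.01,-1.6,-0.2,-1,0.05],[-0.01,0.01,-0.01,-1.6,-0.2,-1,0.05],[0,0,0,0,0,0,0.05],[0,0,0,0,0,0,0.05]]

```text
time_s: 22.2
position: [0.3991, -0.2706, 0.3262]
tool_rot: [0.136, 0.645, 0.734, 0.165]
ft_force: [0.5, -0.3, -4.7]
opening: 0.117
```

```bash
cat > tab2.py <<'E'
from h import *
np.set_printoptions(precision=4,suppress=True)
p,Ro,s=tcp(); M=Ro.as_matrix()
print("pred foot",p+M[:,2]*.186,"n",M[:,1],"az",np.degrees(np.arctan2(M[1,1],M[0,1])),"tilt",np.degrees(np.arcsin(M[2,1])), "roll",np.degrees(np.arcsin(M[2,0])))
for nm in("scene","top"):
    f=r.grab_frame(nm); ms=r.masks_of(f,"tablet_centre")
    if not ms: print(nm,"none");continue
    m=ms[0]["region"]; P=cloud(f,m); c=np.median(P,0); P=P[np.linalg.norm(P-c,axis=1)<.16]
    for i in range(6):
        c=P.mean(0);n=np.linalg.svd(P-c,full_matrices=False)[2][2]; P=P[abs((P-c)@n)<(.012,.008,.006,.005,.005,.005)[i]]
    if n[0]<0:n=-n
    yaw=np.arctan2(n[1],n[0]); y=np.array([-np.sin(yaw),np.cos(yaw),0]); z=np.cross(n,y); z*=np.sign(z[2])
    A=np.c_[(P-c)@y,(P-c)@z]; (cc,sz,an)=cv2.minAreaRect((A*1000).astype(np.float32))
    b=np.cumsum([0]); F=c+y*cc[0]/1000+z*cc[1]/1000; C=F-.0055*n
    print(nm,ms[0]["confidence"],"az",np.degrees(yaw),"tilt",np.degrees(np.arcsin(n[2])),"size",np.round(sz,1),round(an,1),len(P),"centre",C,"foot",C-.1*z)
E
python3 tab2.py; python3 -c "
from h import *
delta([.401,-.281,.33],tilt(6.9,25))"
```

```text
pred foot [ 0.4759 -0.2582  0.1572] n [0.9012 0.1146 0.418 ] az 7.24401326541135 tilt 24.705260699617273 roll 0.7223936128338256
scene 0.62 az 7.200095772180594 tilt 24.37819699535031 size [132.1 200.1] 0.2 3588 centre [ 0.4353 -0.2693  0.2491] foot [ 0.4763 -0.2641  0.158 ]
top 0.68 az 7.507840174902757 tilt 24.511918547725276 size [131.8 202.4] 0.2 2172 centre [ 0.4348 -0.2649  0.2494] foot [ 0.4759 -0.2595  0.1584]
shift [-0.0096  0.0016 -0.0031] turn [-0.23 -0.86  0.33] | pos [ 0.3995 -0.2714  0.3267] F [ 0.4 -0.5 -4.3] open 0.116 q [-0.97 -0.    1.77  0.42  1.2  -1.22] t 22.4
```

step_arm:
  plan:
    - [[-0.005,-0.003,0.012,-0.2,-0.9,0.3,0.05],[-0.004,-0.009,0.018,0,0,0,0.05],[0,-0.009,0.018,0,0,0,0.05],[0,-0.009,0.018,0,0,0,0.05],[0,-0.009,0.018,0,0,0,0.05],[0,-0.004,0.008,0,0,0,0.05],[0,0,0,0,0,0,0.05]]

```text
time_s: 23.1
position: [0.4012, -0.2786, 0.2221]
tool_rot: [0.144, 0.647, 0.732, 0.161]
ft_force: [0.4, 0.7, -4.0]
opening: 0.113
```

```bash
python3 -c "
from h import *
delta([.401,-.281,.2005],tilt(6.9,25))
for n in('scene','wrist'):
  f=r.grab_frame(n);cv2.imwrite('pics/%s16.png'%n,f['color'])"; python3 tab2.py; cd pics; python3 -c "
import cv2,numpy as np
s=cv2.imread('scene16.png')[130:300,60:290]
cv2.imwrite('c16.png',np.vstack([cv2.imread('wrist16.png')[:,:512][:230],cv2.resize(s,(512,370))]))"
```

```text
shift [-0.0023 -0.0096  0.0194] turn [-0.02  0.12  0.18] | pos [ 0.4012 -0.2786  0.2221] F [ 0.4  0.7 -4. ] open 0.113 q [-0.97  0.11  1.95  0.49  0.93 -1.36] t 23.1
pred foot [ 0.4802 -0.2708  0.0552] n [0.8987 0.1129 0.4237] az 7.158268361891382 tilt 25.067449679654576 roll -0.32119393253617984
scene 0.83 az 7.005526002769687 tilt 24.71899293216384 size [201.2 130.7] 88.8 2959 centre [ 0.439  -0.2807  0.1464] foot [ 0.4805 -0.2756  0.0556]
top 0.85 az 7.367171880467583 tilt 24.92066303894957 size [205.7 131.4] 88.8 1765 centre [ 0.4383 -0.276   0.1479] foot [ 0.4801 -0.2706  0.0572]
```

View pics/c16.png

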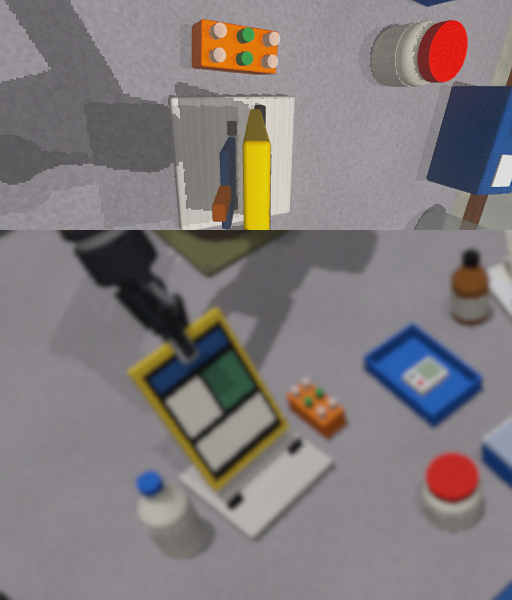

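step_arm:
  plan:
    - [[-0.001,-0.005,0.009,0,0,0.2,0.05],[0,-0.004,0.008,0,0,0,0.05],[0,-0.003,0.006,0,0,0,0.05],[0,-0.001,0.003,0,0,0,0.05],[0,0,0,0,0,0,0.05]]

```text
time_s: 23.9
position: [0.402, -0.2825, 0.1942]
tool_rot: [0.148, 0.647, 0.73, 0.16]
ft_force: [0.0, -0.2, -4.9]
opening: 0.117
```

```bash
python3 -c "
from h import *
delta([.401,-.281,.1905],tilt(6.9,25))"; python3 tab2.py
```

```text
shift [ 0.0016 -0.0023  0.003 ] turn [0.2  0.52 0.11] | pos [ 0.402  -0.2825  0.1942] F [ 0.  -0.2 -4.9] open 0.117 q [-0.98  0.15  1.99  0.52  0.85 -1.42] t 23.9
pred foot [ 0.4808 -0.2746  0.0259] n [0.898  0.1106 0.4258] az 7.0207098619295545 tilt 25.20307208989631 roll -0.5153185008598519
scene 0.91 az 7.013510773013375 tilt 24.855279609043272 size [202.3 132.9] 88.9 2879 centre [ 0.4392 -0.2829  0.117 ] foot [ 0.4809 -0.2777  0.0263]
top 0.72 az 7.199008320538295 tilt 25.010931347608402 size [203.7 132.8] 88.4 1646 centre [ 0.438  -0.2793  0.119 ] foot [ 0.48   -0.274   0.0283]
```

step_arm:
  plan:
    - [[0.003,-0.001,0.002,0.1,0.5,0,0.05],[0.001,-0.001,0.002,0,0,0,0.05],[0,-0.001,0.002,0,0,0,0.05],[0,0,0,0,0,0,0.05]]

```text
time_s: 24.5
position: [0.4034, -0.2823, 0.1923]
tool_rot: [0.15, 0.646, 0.731, 0.161]
ft_force: [0.3, 1.4, -4.5]
opening: 0.116
```

```bash
python3 tab2.py;python3 -c "
from h import *
delta([.401,-.281,.1905],tilt(6.9,25))"
```

```text
pred foot [ 0.4829 -0.2746  0.0244] n [0.896  0.1143 0.4292] az 7.267555262366257 tilt 25.416966143879083 roll -0.6555983975994633
scene 0.75 az 7.113097578681377 tilt 25.018874162251755 size [201.5 132.1] 89.0 2829 centre [ 0.4407 -0.2824  0.1158] foot [ 0.4827 -0.2772  0.0252]
top none
shift [ 0.0018 -0.0027  0.0003] turn [0.39 0.58 0.32] | pos [ 0.4035 -0.2825  0.1919] F [-0.8 -1.  -1. ] open 0.12 q [-0.98  0.15  2.    0.53  0.84 -1.43] t 24.7
```

step_arm:
  plan:
    - [[0.004,-0.003,-0.001,0.4,0.8,0.3,0.05],[0.004,-0.002,0,0,0.3,0,0.05],[0,0,0,0,0,0,0.05]]

```text
time_s: 25.0
position: [0.3986, -0.2766, 0.1916]
tool_rot: [0.142, 0.647, 0.731, 0.165]
ft_force: [-0.4, 0.0, -1.2]
opening: 0.117
```

```bash
python3 tab2.py;python3 -c "
from h import *
delta([.401,-.281,.1905],tilt(6.9,25))"
```

```text
pred foot [ 0.4768 -0.2659  0.0232] n [0.899  0.1087 0.4243] az 6.8973152464537835 tilt 25.103623099659032 roll 0.34425262987511857
scene 0.64 az 6.770784191827375 tilt 24.91636391985432 size [133.2 201.1] 0.0 2780 centre [ 0.4357 -0.2752  0.1146] foot [ 0.4775 -0.2702  0.0239]
top 0.63 az 6.920076393039875 tilt 25.0372353435487 size [209.  131.2] 90.0 1665 centre [ 0.4356 -0.2705  0.1125] foot [ 0.4776 -0.2654  0.0219]
shift [-0.0047  0.0012  0.0017] turn [ 0.09 -0.38  0.  ] | pos [ 0.3986 -0.2766  0.1916] F [-0.3 -1.1 -0.1] open 0.117 q [-0.98  0.15  2.    0.53  0.86 -1.42] t 25.2
```

step_arm:
  plan:
    - [[-0.004,0.001,-0.003,0,-0.3,0,0.05],[-0.001,0,0,0,0,0,0.05],[0,0,0,0,0,0,0.05]]

```text
time_s: 25.5
position: [0.3979, -0.2798, 0.1934]
tool_rot: [0.141, 0.647, 0.731, 0.164]
ft_force: [1.1, -0.6, -2.4]
opening: 0.115
```

```bash
python3 tab2.py;python3 -c "
from h import *
delta([.401,-.281,.1905],tilt(6.9,25))
f=r.grab_frame('wrist');cv2.imwrite('pics/w17.png',f['color'])"
```

```text
pred foot [ 0.4757 -0.2693  0.0248] n [0.9001 0.1085 0.4221] az 6.874025108640807 tilt 24.964275391371714 roll 0.31411799483092634
scene 0.6 az 6.723658576938997 tilt 24.62013629252812 size [133.1 204.5] 0.1 2868 centre [ 0.4352 -0.2782  0.115 ] foot [ 0.4766 -0.2734  0.0241]
top 0.72 az 6.9516073643341665 tilt 24.85297972143651 size [214.9 130.9] 90.0 1642 centre [ 0.4339 -0.2736  0.1159] foot [ 0.4756 -0.2685  0.0252]
shift [-0.0016  0.0014  0.0039] turn [-0.04 -0.32 -0.01] | pos [ 0.3979 -0.2798  0.1935] F [ 1.8  0.1 -3.2] open 0.117 q [-0.98  0.15  1.99  0.52  0.87 -1.42] t 25.7
```

View pics/w17.png

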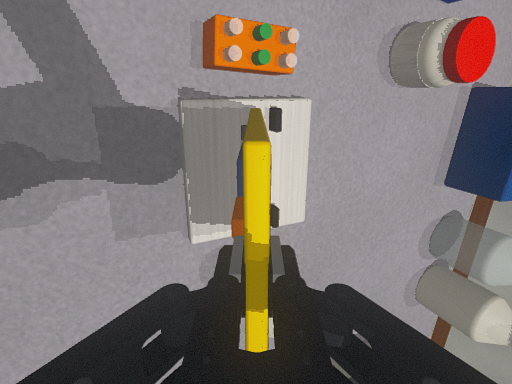

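step_arm:
  plan:
    - [[-0.003,0,0.002,0,-0.3,0,0.05],[0,-0.001,0.003,0,0,0,0.05],[0,-0.001,0.003,0,0,0,0.05],[0,0,0,0,0,0,0.05]]

```text
time_s: 26.15
position: [0.3994, -0.2823, 0.1929]
tool_rot: [0.146, 0.645, 0.732, 0.162]
ft_force: [0.0, -0.7, -4.2]
opening: 0.115
```

```bash
python3 tab2.py;python3 -c "
from h import *
delta([.401,-.281,.1905],tilt(6.9,25))
f=r.grab_frame('scene');cv2.imwrite('pics/s18.png',cv2.resize(f['color'][130:300,60:290],None,fx=3,fy=3))"
```

```text
pred foot [ 0.4782 -0.2731  0.0246] n [0.8973 0.1144 0.4263] az 7.268428477395902 tilt 25.232409823803213 roll -0.2386708733617152
scene 0.65 az 7.1739818591587525 tilt 24.86312825194778 size [201.8 132.6] 89.6 2830 centre [ 0.4368 -0.2813  0.1153] foot [ 0.4785 -0.2761  0.0246]
top 0.74 az 7.249985984969194 tilt 25.038625783405962 size [207.4 131.9] 89.6 1655 centre [ 0.4365 -0.2765  0.1134] foot [ 0.4784 -0.2712  0.0228]
shift [0.0015 0.0007 0.0017] turn [0.21 0.08 0.28] | pos [ 0.3998 -0.2826  0.1917] F [-2.8 -1.3  1.5] open 0.12 q [-0.98  0.15  1.99  0.53  0.86 -1.43] t 26.35
```

View pics/s18.png

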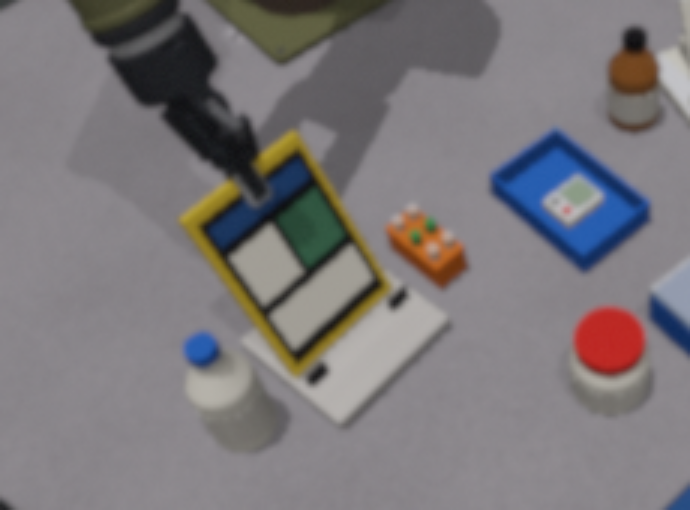

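step_arm:
  plan:
    - [[0,-0.003,0.001,0,0,0,0.05],[0,-0.002,0.001,0,0,0,0.05]]

```text
time_s: 26.6
position: [0.3985, -0.2837, 0.1907]
tool_rot: [0.148, 0.645, 0.731, 0.164]
ft_force: [-5.0, 5.2, 17.9]
opening: 0.116
```

```bash
python3 tab2.py;python3 -c "
from h import *
delta([.401,-.281,.1905],tilt(6.9,25))"
```

```text
pred foot [ 0.4781 -0.2745  0.0229] n [0.8952 0.113  0.4311] az 7.193531628344353 tilt 25.539355045781548 roll -0.21417231139515583
scene 0.65 az 6.972722966411624 tilt 25.270099853662295 size [132.9 205.7] 0.4 2888 centre [ 0.4367 -0.2822  0.1128] foot [ 0.4791 -0.277   0.0223]
top 0.77 az 7.242470499431906 tilt 25.47216374959078 size [203.6 132. ] 89.9 1668 centre [ 0.4354 -0.2777  0.1138] foot [ 0.4781 -0.2723  0.0235]
shift [0.0023 0.0024 0.0014] turn [0.54 0.12 0.27] | pos [ 0.3985 -0.2837  0.1908] F [-3.3  2.6 14.9] open 0.115 q [-0.99  0.15  2.    0.54  0.85 -1.45] t 26.8
```

step_arm:
  plan:
    - [[0.001,0,-0.001,0,0,0,0.12],[0,0,0,0,0,0,0.18],[0,0,0,0,0,0,0.25],[0,0,0,0,0,0,0.3],[0,0,0,0,0,0,0.35]]

```text
time_s: 27.3
position: [0.399, -0.2829, 0.1911]
tool_rot: [0.148, 0.646, 0.731, 0.165]
ft_force: [0.3, -0.2, -1.1]
opening: 0.348
```

```bash
python3 tab2.py;python3 -c "
from h import *
delta([.401,-.281,.1905],tilt(6.9,25))
f=r.grab_frame('wrist');cv2.imwrite('pics/w19.png',f['color'])"
```

```text
pred foot [ 0.4788 -0.2735  0.0234] n [0.8948 0.1121 0.4321] az 7.1382275182578745 tilt 25.602888128179117 roll -0.15388936351057905
scene 0.56 az 6.818297436922852 tilt 25.195294268923508 size [204.8 132.5] 90.0 2840 centre [ 0.4367 -0.2814  0.113 ] foot [ 0.4789 -0.2763  0.0225]
top 0.97 az 7.006873039210648 tilt 25.43555404131679 size [132.5 202. ] 0.0 1649 centre [ 0.4349 -0.2774  0.1149] foot [ 0.4775 -0.2722  0.0246]
shift [0.0016 0.0018 0.0016] turn [0.6  0.07 0.23] | pos [ 0.3989 -0.2828  0.1912] F [-0.9  0.4 -0.1] open 0.352 q [-0.99  0.15  2.    0.54  0.85 -1.45] t 27.5
```

View pics/w19.png

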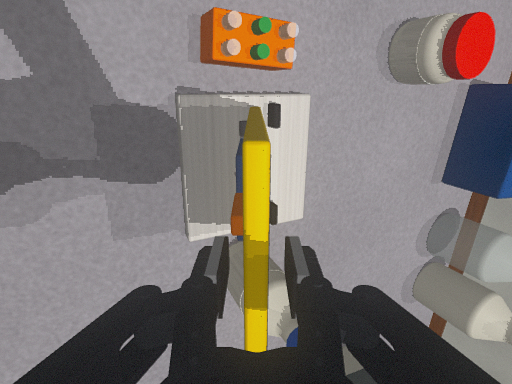

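step_arm:
  plan:
    - [[0,0.001,-0.01,0,0,0,0.4],[0,0,-0.025,0,0,0,0.4],[0,0,-0.03,0,0,0,0.4],[0,0,-0.03,0,0,0,0.4],[0,0.01,-0.035,0,0,0,0.4],[0,0.01,-0.035,0,0,0,0.4],[0,0,0,0,0,0,0.4]]

```text
time_s: 28.25
position: [0.343, -0.2883, 0.3577]
tool_rot: [0.147, 0.646, 0.731, 0.164]
ft_force: [0.1, -0.5, 0.5]
opening: 0.4
```

```bash
python3 tab2.py
cat > chk.py <<'E'
from h import *
np.set_printoptions(precision=4,suppress=True)
p,Ro,s=tcp()
for n in('scene','top','wrist'):
    f=r.grab_frame(n);cv2.imwrite('pics/%s20.png'%n,f['color'])
    T=wristT(f,p,Ro) if n=='wrist' else None
    for l in("stand_tab","reagent_bottle","tube_rack","timer_centre","amber_bottle","beaker"):
        print(n,l,[(np.round(a['centre']),round(a['confidence'],2),pt(f,a['centre'],T=T)) for a in r.mark_of(f,l)[:1]])
print(p,s["time_s"])
E
python3 chk.py; cd pics; python3 -c "
import cv2,numpy as np
s=cv2.imread('scene20.png')[110:300,60:350];t=cv2.imread('top20.png')[130:300,120:430]
cv2.imwrite('c20.png',np.vstack([cv2.resize(s,(560,330)),cv2.resize(t,(560,265))]))"
```

```text
pred foot [ 0.4223 -0.2789  0.1897] n [0.8964 0.1114 0.4291] az 7.087116870364342 tilt 25.40767421462128 roll -0.13556441915333486
scene 0.79 az 6.8701460734227116 tilt 25.285361367700066 size [132.4 200.6] 0.1 2943 centre [ 0.4358 -0.2813  0.1149] foot [ 0.4782 -0.2762  0.0244]
top 0.58 az 7.000399781122226 tilt 25.384434363806015 size [133.2 208. ] 0.1 1961 centre [ 0.4362 -0.2769  0.1122] foot [ 0.4788 -0.2717  0.0218]
scene stand_tab [(array([334., 146.]), 0.7, array([0.5766, 0.3535, 0.0397]))]
scene reagent_bottle [(array([143., 271.]), 0.89, array([ 0.513 , -0.4006,  0.0458]))]
scene tube_rack [(array([204., 219.]), 0.86, array([ 0.4895, -0.1715,  0.0356]))]
scene timer_centre [(array([252., 200.]), 0.79, array([ 0.5309, -0.0094,  0.0193]))]
scene amber_bottle [(array([269., 171.]), 0.56, array([0.4845, 0.119 , 0.0201]))]
scene beaker [(array([333., 145.]), 0.97, array([0.5742, 0.3534, 0.041 ]))]
top stand_tab [(array([357., 231.]), 0.53, array([ 0.4804, -0.2703,  0.0205]))]
top reagent_bottle [(array([398., 232.]), 0.75, array([ 0.4755, -0.3663,  0.0744]))]
top tube_rack [(array([312., 238.]), 0.78, array([ 0.4591, -0.1403,  0.0415]))]
top timer_centre [(array([266., 216.]), 0.83, array([ 0.5221, -0.0123,  0.0208]))]
top amber_bottle [(array([210., 238.]), 0.61, array([0.4573, 0.1341, 0.1007]))]
top beaker [(array([135., 208.]), 0.69, array([0.5425, 0.3551, 0.0475]))]
wrist stand_tab [(array([232., 164.]), 0.62, array([ 0.4055, -0.2752,  0.1461]))]
wrist reagent_bottle [(array([235., 216.]), 0.92, array([ 0.3935, -0.3188,  0.1974]))]
wrist tube_rack [(array([233.,  64.]), 0.6, array([ 0.4361, -0.1568,  0.0419]))]
wrist timer_centre []
wrist amber_bottle []
wrist beaker []
[ 0.3419 -0.285   0.351 ] 28.45
```

View pics/c20.png

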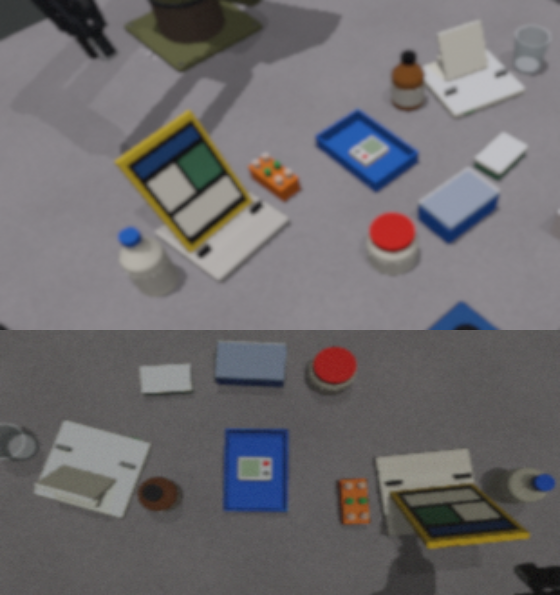

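View pics/wrist20.png

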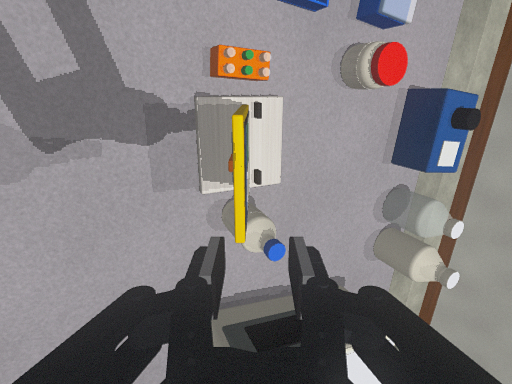

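```bash
cd pics; python3 -c "
import cv2,numpy as np
t=cv2.imread('top20.png')[195:275,315:425]
w=cv2.imread('wrist20.png')[80:260,180:300]
s=cv2.imread('scene20.png')[150:280,110:220]
cv2.imwrite('c21.png',cv2.resize(t,(770,560),interpolation=cv2.INTER_CUBIC));cv2.imwrite('c22.png',cv2.resize(w,(400,600),interpolation=cv2.INTER_CUBIC));cv2.imwrite('c23.png',cv2.resize(s,(507,600),interpolation=cv2.INTER_CUBIC))"
```

View pics/c21.png

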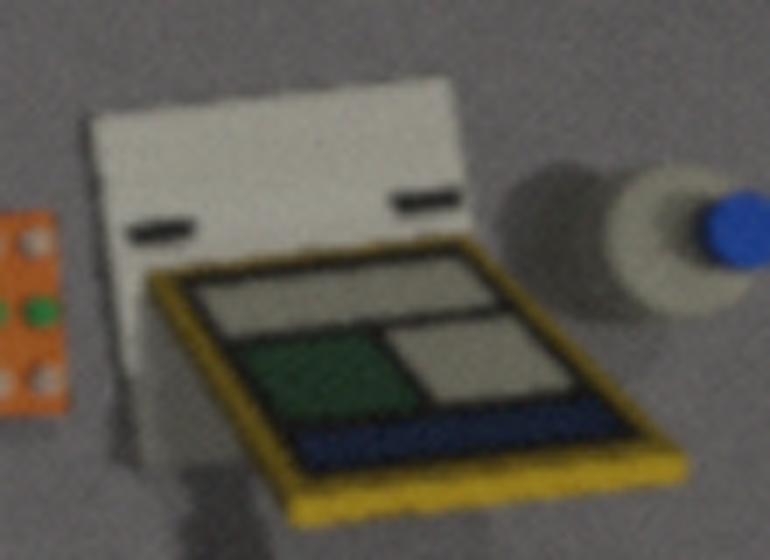

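View pics/c23.png

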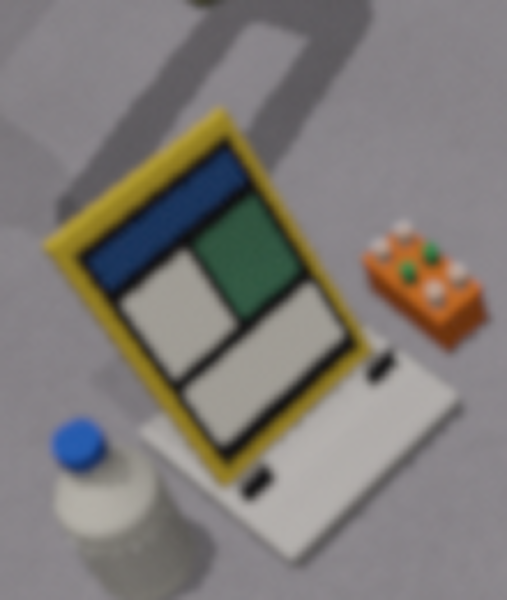

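Run:
```python
from h import *
np.set_printoptions(precision=4,suppress=True)
h=np.array([.4621,-.2736]);u=np.array([np.cos(np.radians(6.9)),np.sin(np.radians(6.9))]);v=np.array([-u[1],u[0]]);o=h+.0125*u
for nm in("top","scene","wrist"):
    p,Ro,s=tcp();f=r.grab_frame(nm);T=wristT(f,p,Ro) if nm=="wrist" else None
    X=cloud(f,np.ones((384,512),bool),T)
    L=np.c_[(X[:,:2]-o)@u,(X[:,:2]-o)@v]*1000; z=X[:,2]
    # front strip of base ahead of the stops: lateral extent
    k=(L[:,0]>40)&(L[:,0]<68)&(abs(L[:,1])<90)&(z>.013)&(z<.027); a=L[k]
    lo,hi=[],[]
    for q in np.arange(40,68,4):
        b=a[(a[:,0]>=q)&(a[:,0]<q+4),1]
        if len(b)>5: lo.append(b.min());hi.append(b.max())
    fr=L[(abs(L[:,1])<60)&(z>.013)&(z<.027)&(L[:,0]>20)&(L[:,0]<85),0]
    print(nm,"base lateral",np.median(lo),np.median(hi),"mid",(np.median(lo)+np.median(hi))/2,"front edge",np.percentile(fr,99.5) if len(fr) else None)
    m=r.masks_of(f,"tablet_centre")
    if m:
        k=m[0]["region"]; P=cloud(f,k,T); l=((P[:,:2]-o)@v)*1000; zz=P[:,2]; 
        for a,b in((.05,.07),(.07,.1),(.1,.13),(.13,.16),(.16,.19)):
            g=l[(zz>a)&(zz<b)]
            if len(g)>20: print("  tablet z",a,np.percentile(g,[1,99]),"mid",np.percentile(g,[1,99]).mean())
```

```text
top base lateral -71.36334234103542 76.51408607921938 mid 2.575371869091981 front edge 72.07974457355006
scene base lateral -75.46291135620434 71.59539737771277 mid -1.9337569892457864 front edge 73.41792614771326
  tablet z 0.05 [-69.8406  59.5066] mid -5.167040526493917
  tablet z 0.07 [-69.9655  60.0718] mid -4.946884638835051
  tablet z 0.1 [-70.036   59.6813] mid -5.177361357033476
  tablet z 0.13 [-70.2013  59.1707] mid -5.515256910962403
  tablet z 0.16 [-69.9695  58.9521] mid -5.508710784769107
wrist base lateral -73.30050789720482 74.841800623976 mid 0.7706463633855876 front edge 71.26561941755016
```

Run:
```python
from h import *
a0=cv2.imread("pics/top0.png");s0=cv2.imread("pics/scene0.png")
f=r.grab_frame("top");a1=f["color"];g=r.grab_frame("scene");s1=g["color"]
def sh(x,y,box):
    c,rw,w,h=box; t=x[rw:rw+h,c:c+w]; S=y[rw-8:rw+h+8,c-8:c+w+8]
    m=cv2.matchTemplate(S,t,cv2.TM_CCOEFF_NORMED); _,v,_,l=cv2.minMaxLoc(m); return (l[0]-8,l[1]-8),round(v,2)
for n,b in dict(rack=(304,222,25,36),reag=(398,214,32,28),amber=(196,222,26,26),beaker=(108,186,36,30),jar=(288,138,34,34),tip=(236,134,46,34),slide=(194,148,36,26)).items(): print(n,sh(a0,a1,b))
for n,b in dict(rack=(186,197,32,30),reag=(118,238,38,46),amber=(258,136,26,40),beaker=(322,122,26,34)).items(): print("scene",n,sh(s0,s1,b))
```

```text
rack ((0, 0), 0.99)
reag ((0, 0), 0.99)
amber ((0, 0), 0.99)
beaker ((0, 0), 0.96)
jar ((0, 0), 0.99)
tip ((0, 0), 0.99)
slide ((0, 0), 1.0)
scene rack ((0, 0), 0.9)
scene reag ((-1, 0), 0.78)
scene amber ((0, 0), 0.99)
scene beaker ((0, 0), 1.0)
```

```bash
python3 -c "
from h import *
print(r.sign_off(), r.read_state()['time_s'])"
```

```text
the job is handed in; nothing more can be done
the job is handed in; nothing more can be done
```

The job is done and handed in at about 29 s. The timer was laid flat in the blue tray first. Then the back was lifted by its tab until it snapped open, and released. Last, the tablet was taken from the dock and set on the stand, screen to the front, behind both foot stops.

**Tablet:** the pictures show it standing behind both stops against the back. Its lean measures about 25.3°, the same as it measured in the dock.

**Centring:** the tablet is not exactly centred. The two fixed cameras put it about 3 mm towards the reagent bottle. They also put its lower edge 1 to 3 mm ahead of the nominal seat point, which is close to the calibration error. I left it rather than nudge it.

**Contact force:** the wrist force reached 48 N once, when the timer was pressed onto the tray floor. The limit is 120 N. It was about 18 N when setting the tablet down.

**Bystanders:** all seven match their starting positions in the top view. In the scene view, the reagent bottle matched less well (score 0.78, 1 pixel off), probably because the tablet now stands in front of what is behind it.

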